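Change over the panels in the three-needle tester

ROBOT

A 6-joint arm with a two-finger parallel gripper is mounted at the origin on a cart in front of the work surface, level with it; the furniture and walls round the work are solid. World frame = base frame: x ahead of the robot, y to its left, z up, the work surface at z = 0. Lengths are in m, angles in degrees, forces in N, time in s.
With the tool pointing down it reaches from about 0.2 to 0.875 m from the base axis. Payload 3.4 kg.
Tool frame: the origin (TCP) lies midway between the tips of the shut fingers; the grasp point (between the pads) lies 19 mm behind it; z points along the fingers, y is the line along which they close (so a half turn about z gives the same grasp; the last joint's range is limited). The gripper opens to 94 mm and grips with 3 to 60 N. Pads are 16 mm wide; open, the fingers measure 119 mm over their backs; the gripper's body (75 mm by 177 mm) begins 78 mm behind the grasp point.
Start: joints at [-75.229, 15.808, 86.224, -0, 77.962, -6.933], TCP at [0.213, -0.534, 0.205] pointing down, gripper open.
Joint ranges: [-165.64, 165.64], [-43.16, 119.46], [12.63, 154.43], [-67.54, 247.53], [6.08, 155.33], [-154.97, 154.97]. Speed limits (degrees/s): [147.25, 147.25, 180, 180, 180, 180].

INTERFACE

Orientations are given as [roll, pitch, yaw] about the fixed x, y, z axes, in that order (R = Rz(yaw) Ry(pitch) Rx(roll)).
In Python, from workcell import * gives the robot as it stands.
- The arm moves only by the tool servo_tool, never from a script. Its argument "moves" is a list that holds one entry, the list of rows, each a list of 5 numbers: the gripper command: -1 is fully open, 1 is shut, values between are in proportion, then the shift along the tool's x, y, z normalised to -1 to 1, where 1 is 0.2 m, then the turn about the tool's z normalised to -1 to 1, where 1 is 1.5 rad. A call has 1 to 5 rows; each row is the pose to reach, as a shift and turn from the pose commanded when the call began, along the tool's axes at that moment; what a row does not reach only later rows make up. A row lasts 1/12 s, in which the tool goes at most 41.7 mm and 7.16 degrees, less where a joint would pass 70% of its speed; a pose out of reach is approached as far as the arm can. A call with a number of a shift or a turn outside -1 to 1 is refused whole. A call with a gripper value outside its range is refused whole. The fingers move at their own pace and stop on an object; "newtons" is the grip in N (left out, the last holds). Time passes only in rows, so rows that repeat a pose let the fingers close. It gives the time, the measured TCP pose, the force, the opening and the grip force at its end, in the units of the state.
- state(): the state, without advancing time (a new reading comes with each control period).
- camera(name): name is "scene" or "top" or "wrist"; returns the picture (384x512x3 uint8, red, green, blue); there is no depth.
- get_calibration(name): a dict with "K" (3x3 intrinsics, pixels), "D" ([k1, k2, p1, p2, k3] as OpenCV has them; the pictures are not rectified), "R" (3x3) and "t" (3): a world point X has camera coordinates R X + t. Camera axes: x right, y down, z forward; pixel columns grow to the right and rows downward; lengths in m; the calibration is good to about 2 mm. A picture is of the moment at which its call begins: read the wrist's pose just before it. get_calibration takes no time and is no camera call; for the wrist camera it gives the pose at the moment of the call.
- hand_in(): hands the job in; it is judged then, once.
Trained networks look in the newest picture that a camera, given by its name, has taken for a name from the list of things; names that differ only in an ending like _2 or _b are one class to them, and where a whole thing is asked for, a point or a joint stands for the part that bears it (a point fixed in the world has none). Each returns a list of dicts, best first, with "confidence" (0 to 1); they miss things now and then, are a little off and sometimes report something else, mostly with a low value. They report only what shows in the picture. A call takes as long as a camera call.
- search_frame(camera, name): "rect" ([centre column, centre row, width, height] in pixels, round what is visible of it).
- regions_of(camera, name): "mask" (384x512 bool, what is visible of it) and "rect" ([centre column, centre row, width, height] in pixels, round what is visible of it).
The state is a dict: "time_s": time; "joint_positions": joint angles; "joint_velocities": joint speeds; "joint_efforts": joint torques, N m; "eef_pos": TCP position; "ee_rot": TCP orientation; "wrist_force": force on the tool from outside, world axes, zero at the start; "ft_torque": the same for the moment, N m; "finger_gap": finger opening in m; "gripper_force": force on a finger pad.
Only numpy, scipy, OpenCV 4.12 (cv2) and the standard library are available. Lean on these libraries where they do the work, as an engineer would, in place of code of your own. Each camera call takes 0.05 s, during which the arm holds its last target. There are 200 camera calls.

TASK

Change over the three-needle tester: draw the tested grey panel out towards the robot and lay it face up in the white tray, then take the two or three panels off the blue rack, each by swinging its lower end up and lifting its nib off the ledge, lay them face up on the stage, handles towards the robot, in any lane of their own, and slide each in until the needle points inside its red ring. Strike no needle. When all are in place, start the test by pushing the dial round by its pegs until the notch faces the red mark; leave the wash bottle, jar and marker alone.

Things in the scene. Friction and masses are not known exactly. Their poses are not given: they have to be found in the camera images.
- panel_blue_grip (a point): Middle of the round bar (14 mm thick, along y, 40 clear between its posts) of the black bow handle of the blue panel (plate 150x56x4 mm, 150 g; absent in some starts; all lengths in mm). Panel axes: x along it to the head (upper end hung), y across, z out of the painted face. This point: 32 above the face, 15 from the lower end, 135 from the head end; 45 above its support when the panel lies face up
- panel_blue_ring (a point): Centre of the red ring (10 mm inside, 14 outside) printed on the painted face of the blue panel: 115 from the middle of the handle's bar towards the head, 6 to the +y side of the middle line. Panel axes
- panel_green_grip (a point): Middle of the round bar (14 mm thick, along y, 40 clear between its posts) of the black bow handle of the green panel (plate 150x56x4 mm, 150 g; absent in some starts; all lengths in mm). Panel axes: x along it to the head (upper end hung), y across, z out of the painted face. This point: 32 above the face, 15 from the lower end, 135 from the head end; 45 above its support when the panel lies face up
- panel_green_ring (a point): Centre of the red ring (10 mm inside, 14 outside) printed on the painted face of the green panel: 108 from the middle of the handle's bar towards the head, 6 to the -y side of the middle line. Panel axes
- panel_yellow_grip (a point): Middle of the round bar (14 mm thick, along y, 40 clear between its posts) of the black bow handle of the yellow panel (plate 150x56x4 mm, 150 g; absent in some starts; all lengths in mm). Panel axes: x along it to the head (upper end hung), y across, z out of the painted face. This point: 32 above the face, 15 from the lower end, 135 from the head end; 45 above its support when the panel lies face up
- panel_yellow_ring (a point): Centre of the red ring (10 mm inside, 14 outside) printed on the painted face of the yellow panel: 100 from the middle of the handle's bar towards the head, on the middle line. Panel axes
- rack_ledge (a point): Middle of the upper edge of the ledge (bar along y) of the fixed rack, slope 32 deg, cheeks 246 mm apart; x level to its back, z up. Panels hang on the slope side by side, about 74 apart, faces up and to the robot, handle lowest (about 70 above the bench), nib hooked behind this edge, feet on a lower bar. Open behind and below
- rack_bar (a point): Middle of the retaining bar across the rack above the panel heads: it covers the last 8 mm of a hung head with 2.5 mm of play, less than the nib's depth, so no panel comes straight off. Lower end swung up 25 to 40 deg about the nib, the head dips 15 below it; then 14 square to the slope (up and to the robot) lifts the nib over the ledge and it draws out to the robot
- needle_tip_1 (a point): Tip of the left fixed needle of the tester (seen from the robot); any panel fits it. x runs along its lane (78 mm wide, between white lines), from the robot in under the bridge; z up. The stage's top is 20 below, its front edge 182 before (-x); a fence 16 high closes its rear 42 behind, curbs 8 high its sides. A panel on the stage passes 7 under the tip
- needle_tip_2 (a point): Tip of the middle fixed needle of the tester (seen from the robot); any panel fits it. x runs along its lane (78 mm wide, between white lines), from the robot in under the bridge; z up. The stage's top is 20 below, its front edge 182 before (-x); a fence 16 high closes its rear 42 behind, curbs 8 high its sides. A panel on the stage passes 7 under the tip
- needle_tip_3 (a point): Tip of the right fixed needle of the tester (seen from the robot); any panel fits it. x runs along its lane (78 mm wide, between white lines), from the robot in under the bridge; z up. The stage's top is 20 below, its front edge 182 before (-x); a fence 16 high closes its rear 42 behind, curbs 8 high its sides. A panel on the stage passes 7 under the tip
- bridge (a point): Middle of the beam that carries the needles: 24 mm thick along x, from 52 to 72 above the stage's top (32 to 52 above the tips), straight above the tips, with three thimbles up to 96 above the stage. Posts at both ends, 234 apart inside
- dial_centre (a point): On the axis of the white dial right of the stage, 11 mm above its disc. Disc 104 mm across with one notch 20 deg wide in its rim; three black finger pegs, 10 thick, 40 from the axis, stand up to 28 above the disc (17 above this point). The red mark is on the grey housing, on the -x side of the axis (this point's x)
- dial (a joint): Angle of the dial in rad, growing anticlockwise seen from above; 0 when the notch's middle faces the red mark. Starts 0.7 to 2.2. Stays where it is left; turning takes about 3 N at a peg. Pegs stand 60, 180 and 300 deg round from the notch
- needles: The three thin steel needles of the tester; origin at the tip of the middle one. Do not strike them
- panel_blue: The blue panel; origin at the middle of the plate's back, panel axes. Across the back runs a nib, 6 mm thick along x, 56 wide, 9 deep: its tip edge towards the handle lies at x +45, z -9 (105 from the handle's bar along x). Two rubber feet, also 9 deep, at the lower end. Swing the panel about that nib edge to free it
- panel_green: The green panel; origin at the middle of the plate's back, panel axes. Across the back runs a nib, 6 mm thick along x, 56 wide, 9 deep: its tip edge towards the handle lies at x +45, z -9 (105 from the handle's bar along x). Two rubber feet, also 9 deep, at the lower end. Swing the panel about that nib edge to free it
- panel_yellow: The yellow panel; origin at the middle of the plate's back, panel axes. Across the back runs a nib, 6 mm thick along x, 56 wide, 9 deep: its tip edge towards the handle lies at x +45, z -9 (105 from the handle's bar along x). Two rubber feet, also 9 deep, at the lower end. Swing the panel about that nib edge to free it
- panel_grey_grip (a point): Middle of the handle's bar of the grey, already tested panel without a ring, same shape and axes as the others, which starts lying face up on the tester's stage, anywhere across it, its head under the bridge. To come out it must be drawn straight to the robot until its head is clear of the needles and the beam
- panel_grey: The grey panel; origin at the middle of the plate's back, panel axes
- tray_floor (a point): Middle of the inner floor of the white plastic tray (fixed), 154 mm along x, 204 along y over its rim, 30 high; floor about 136 by 184; x and y along its sides. A panel fits only with its length along y; lying there, its handle's bar is 45 above the floor
- wash_bottle: White wash bottle, 250 mm tall: a bystander; origin under its middle
- sample_jar: Glass jar, 92 mm tall: a bystander; origin under its middle
- black_marker: Black felt marker, 120 mm, lying on the bench: a bystander; origin under its middle

How it is judged (in metres and radians):
On the way, in this order (a step that is already met when the one before it is completed fails the run):
1. the grey panel lies in the tray and every other panel lies face up on the stage with a needle pointing inside its ring (x of panel_grey_grip in the frame of tray_floor between -0.06 and 0.06 m and y of panel_grey_grip in the frame of tray_floor between -0.09 and 0.09 m and z of panel_grey_grip in the frame of tray_floor between 0.036 and 0.055 m and angle between panel_grey_grip's own z axis and vertical below 0.12 rad and (horizontal distance between panel_blue_ring and needle_tip_1 below 0.006 m or horizontal distance between panel_blue_ring and needle_tip_2 below 0.006 m or horizontal distance between panel_blue_ring and needle_tip_3 below 0.006 m) and z of panel_blue_ring in the frame of needle_tip_2 between -0.011 and -0.003 m and x of each of panel_blue_grip, panel_green_grip, panel_yellow_grip in the frame of needle_tip_2 below -0.04 m and angle between each of panel_blue_ring, panel_green_ring, panel_yellow_ring's own z axis and vertical below 0.06 rad and (horizontal distance between panel_green_ring and needle_tip_1 below 0.006 m or horizontal distance between panel_green_ring and needle_tip_2 below 0.006 m or horizontal distance between panel_green_ring and needle_tip_3 below 0.006 m) and z of panel_green_ring in the frame of needle_tip_2 between -0.011 and -0.003 m and (horizontal distance between panel_yellow_ring and needle_tip_1 below 0.006 m or horizontal distance between panel_yellow_ring and needle_tip_2 below 0.006 m or horizontal distance between panel_yellow_ring and needle_tip_3 below 0.006 m) and z of panel_yellow_ring in the frame of needle_tip_2 between -0.011 and -0.003 m), for 0.3 s.
2. then the dial is turned until its notch faces the red mark (value of joint dial between -0.12 and 0.12 rad), for 0.2 s.
At the end, for the whole second after the job is handed in: Grey panel flat and face up in the tray (within 0.12 rad); each other panel level and face up on the stage (0.06 rad), its ring's centre within 6 mm of the point below a needle, handle over 40 mm on the robot's side; the dial's notch faces the red mark within 0.12 rad (all of step 1 and all of step 2); the robot touches nothing.
It fails at once if a panel is struck against a needle (over 8 N) (contact force between any of panel_blue, panel_green, panel_yellow, panel_grey and needles above 8 N).
It fails at once if a bystander is shifted by more than 40 mm (distance of any of wash_bottle, sample_jar, black_marker from where it was at the start of the episode above 0.04 m).
Of panel_blue, panel_green, panel_yellow only 2 to 3 are there at a start; the rules pass over those that are not, and their reading is None.
At some moment in a run one of panel_blue, panel_green, panel_yellow, panel_grey may be knocked a few centimetres aside while the robot is not near it.
Once in a run the grip may slacken for a moment while it holds something.
It also fails if it takes over 210 s, if anything falls off the work surface, if the arm or the gripper's body presses on something with over 40 N, if the wrist force passes 120 N, or if a joint passes its speed limit or range.

## Working session

There is one attempt and no reset: what is moved stays moved. The work goes in short steps, Python scripts to look and compute and a tool call to move; the robot and the scene stay as the last step left them, time stands still between calls to the robot, and variables do not carry over. Pictures are saved under pics/ and viewed, at most 14 in all, crops included, and the job is handed in when it is done.

Besides the shell and the picture viewer there is one more tool, called as a command line: name --argument value ..., lists and objects as JSON in quotes. servo_tool: Moves the arm, as the interface text tells. Scaled input: -1 to 1 covers 0.2 m each way for a shift and 1.5 rad each way for a turn. Its arguments: {"type":"object","properties":{"moves":{"type":"array","items":{"type":"array","items":{"type":"array","items":{"type":"number","minimum":-1,"maximum":1}}}},"newtons":{"type":"number"}},"required":["moves"]}

```bash
ls; mkdir -p pics
cat > h.py <<'E'
from workcell import *
import numpy as np, cv2
from scipy.spatial.transform import Rotation as Ro
def save(n,img,s=1.5):
    cv2.imwrite('pics/'+n+'.png',cv2.resize(img[:,:,::-1],None,fx=s,fy=s,interpolation=cv2.INTER_CUBIC))
def ray(c,uv):
    p=cv2.undistortPoints(np.array([[uv]],float),np.array(c['K']),np.array(c['D']))[0,0]
    R=np.array(c['R']);t=np.array(c['t'])
    return -R.T@t, R.T@np.array([p[0],p[1],1.])
def onz(c,uv,z):
    o,d=ray(c,uv); return o+d*(z-o[2])/d[2]
def tri(obs):
    A=np.zeros((3,3));b=np.zeros(3);L=[]
    for c,uv in obs:
        o,d=ray(c,uv);d=d/np.linalg.norm(d);P=np.eye(3)-np.outer(d,d);A+=P;b+=P@o;L.append((P,o))
    X=np.linalg.solve(A,b); return X,[round(1000*np.linalg.norm(P@(X-o)),1) for P,o in L]
def proj(c,X):
    return cv2.projectPoints(np.array([X],float),cv2.Rodrigues(np.array(c['R']))[0],np.array(c['t']),np.array(c['K']),np.array(c['D']))[0][0,0]
E
python3 - <<'E'
from h import *
np.set_printoptions(precision=3,suppress=True)
print(state())
for n in ['scene','top']:
    im=camera(n);save(n+'0',im);c=get_calibration(n);print(n,-np.array(c['R']).T@np.array(c['t']),np.array(c['R'])[2],c['K'][0][0])
    for o in ['panel_blue_grip','panel_green_grip','panel_yellow_grip','panel_grey_grip','panel_blue_ring','panel_green_ring','panel_yellow_ring','rack_ledge','rack_bar','needle_tip_1','bridge','dial_centre','tray_floor']:
        r=search_frame(n,o); print(o,[(round(q['confidence'],2),np.round(q['rect']).tolist()) for q in r[:4]])
E
```

```text
pics
{'time_s': 0.0, 'joint_positions': array([-75.23 ,  15.848,  86.294,  -0.002,  77.959,  -6.931]), 'joint_velocities': array([-0.027, -0.022,  0.008, -0.028,  0.027,  0.019]), 'joint_efforts': array([ -0.001, -40.459, -23.723,   0.07 ,   0.034,  -0.   ]), 'eef_pos': array([ 0.212, -0.534,  0.205]), 'ee_rot': array([-179.899,   -0.011,   21.701]), 'wrist_force': array([ 0.214,  0.857, -0.528]), 'ft_torque': array([-0.021,  0.031, -0.017]), 'gripper_force': 0.0, 'finger_gap': 0.09379909011074454}
scene [-0.313  1.008  0.899] [ 0.568 -0.665 -0.485] 461.9056117717928
panel_blue_grip []
panel_green_grip [(0.95, [208.0, 262.0, 52.0, 38.0]), (0.6, [220.0, 250.0, 44.0, 42.0])]
panel_yellow_grip [(0.72, [220.0, 249.0, 46.0, 36.0]), (0.55, [236.0, 198.0, 17.0, 25.0])]
panel_grey_grip [(0.85, [272.0, 228.0, 48.0, 21.0]), (0.22, [204.0, 268.0, 89.0, 88.0])]
panel_blue_ring [(0.69, [201.0, 268.0, 92.0, 97.0])]
panel_green_ring [(0.76, [205.0, 263.0, 48.0, 42.0])]
panel_yellow_ring [(0.79, [221.0, 252.0, 48.0, 44.0]), (0.67, [203.0, 268.0, 92.0, 91.0])]
rack_ledge [(0.57, [202.0, 268.0, 92.0, 
[... 497 characters left out ...]
(0.95, [258.0, 233.0, 26.0, 44.0])]
panel_blue_ring [(0.63, [259.0, 233.0, 23.0, 48.0])]
panel_green_ring [(0.68, [151.0, 239.0, 34.0, 42.0])]
panel_yellow_ring [(0.64, [175.0, 233.0, 33.0, 48.0]), (0.56, [151.0, 237.0, 34.0, 44.0])]
rack_ledge [(0.89, [151.0, 238.0, 95.0, 69.0]), (0.4, [403.0, 235.0, 73.0, 53.0]), (0.19, [175.0, 233.0, 30.0, 51.0]), (0.16, [279.0, 234.0, 126.0, 84.0])]
rack_bar [(0.8, [153.0, 234.0, 97.0, 68.0]), (0.44, [280.0, 235.0, 131.0, 79.0])]
needle_tip_1 [(0.74, [279.0, 235.0, 131.0, 80.0])]
bridge [(0.66, [278.0, 235.0, 126.0, 80.0])]
dial_centre [(0.67, [280.0, 235.0, 128.0, 81.0])]
tray_floor [(0.6, [404.0, 236.0, 74.0, 57.0]), (0.35, [152.0, 237.0, 26.0, 44.0])]
```

View pics/top0.png

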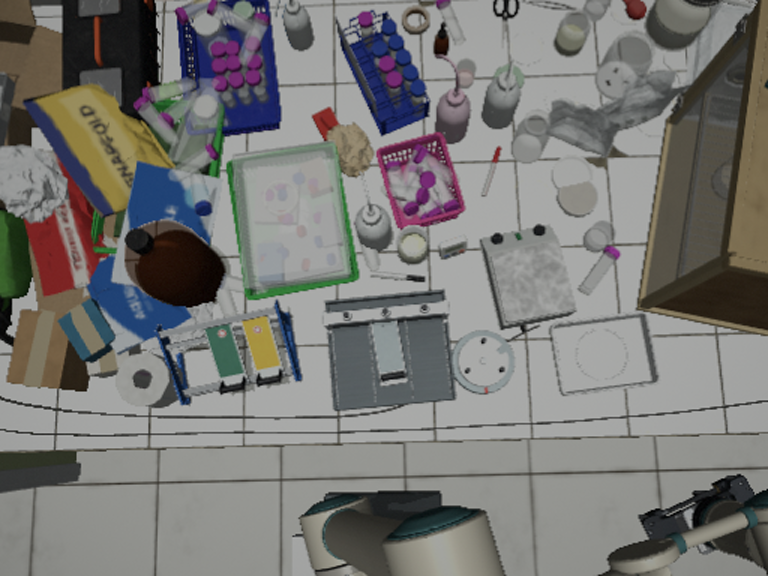

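View pics/scene0.png

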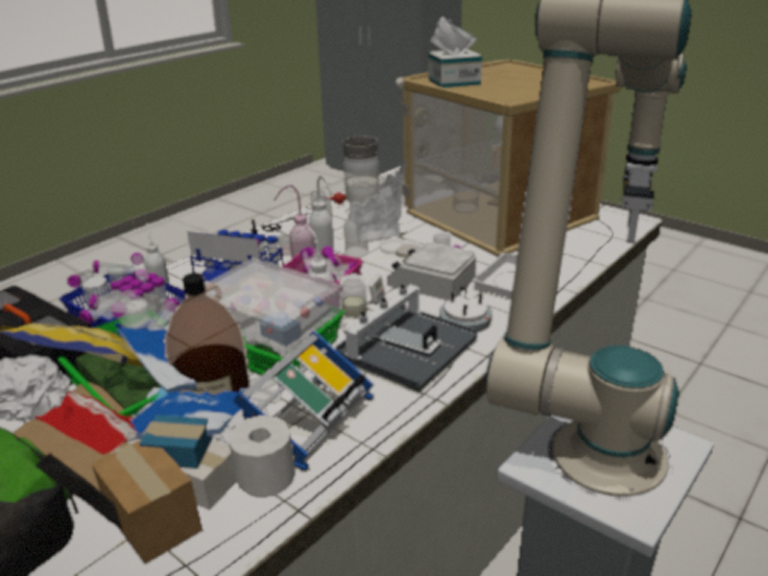

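Run:
```python
from h import *
np.set_printoptions(precision=3,suppress=True)
c=get_calibration('top')
for n,u,v,z in [('grey grip',393,378,.065),('stage FL',335,409,.02),('stage FR',455,400,.02),('thimble1',346,316,.1),('thimble2',386,313,.1),('thimble3',428,309,.1),('yel grip',270,379,.07),('green grip',232,387,.07),('dial',483,361,.03),('dialmark',486,391,.02),('tray TL',551,322,.03),('tray TR',650,315,.03),('tray BR',657,382,.03),('tray BL',560,395,.03),('rack bl',185,402,.03),('rack br',297,380,.03),('yhead',262,318,.14),('ghead',220,328,.14)]:
    print(n,onz(c,(u/1.5,v/1.5),z))
w=get_calibration('wrist');R=np.array(w['R']);o=-R.T@np.array(w['t']);s=state()
T=Ro.from_euler('xyz',s['ee_rot'],degrees=True).as_matrix()
print('cam in tool',T.T@(o-s['eef_pos']),'\n',(R@T).T,w['K'])
print(T)
```

```text
grey grip [ 0.46  -0.058  0.065]
stage FL [0.402 0.064 0.02 ]
stage FR [ 0.415 -0.184  0.02 ]
thimble1 [0.583 0.032 0.1  ]
thimble2 [ 0.587 -0.048  0.1  ]
thimble3 [ 0.593 -0.132  0.1  ]
yel grip [0.464 0.19  0.07 ]
green grip [0.45  0.267 0.07 ]
dial [ 0.493 -0.244  0.03 ]
dialmark [ 0.431 -0.249  0.02 ]
tray TL [ 0.57  -0.389  0.03 ]
tray TR [ 0.579 -0.594  0.03 ]
tray BR [ 0.44  -0.596  0.03 ]
tray BL [ 0.419 -0.398  0.03 ]
rack bl [0.424 0.375 0.03 ]
rack br [0.463 0.142 0.03 ]
yhead [0.577 0.192 0.14 ]
ghead [0.56  0.274 0.14 ]
cam in tool [ 0.083  0.    -0.179] 
 [[ 0.001 -0.958 -0.287]
 [ 1.     0.     0.001]
 [-0.001 -0.287  0.958]] [[316.396   0.    256.111]
 [  0.    316.396 188.805]
 [  0.      0.      1.   ]]
[[ 0.929  0.37   0.   ]
 [ 0.37  -0.929 -0.   ]
 [-0.     0.    -1.   ]]
```

```bash
cat >> h.py <<'E'
def plan(wps,g=-1,start=None):
    """wps: list of (x,y,z,yaw deg, rows); prints tool calls"""
    if start is None:
        s=state(); cur=np.array([*s['eef_pos'],s['ee_rot'][2]])
    else: cur=np.array(start,float)
    for x,y,z,yaw,*n in wps:
        tgt=np.array([x,y,z,yaw]);d=tgt-cur;d[3]=(d[3]+180)%360-180
        N=n[0] if n else int(np.ceil(max(np.linalg.norm(d[:3])/.0415,abs(d[3])/7.1,1)))
        k=0
        while k<N:
            m=min(5,N-k); a=np.deg2rad(cur[3]); rows=[]
            for j in range(1,m+1):
                e=d*j/N
                rows.append([g,round((np.cos(a)*e[0]+np.sin(a)*e[1])/.2,3),round((np.sin(a)*e[0]-np.cos(a)*e[1])/.2,3),round(-e[2]/.2,3),round(-np.deg2rad(e[3])/1.5,3)])
            print(rows); cur=cur+d*m/N;k+=m
        print('-- at',np.round(cur,3))
E
python3 - <<'E'
from h import *
plan([(.44,-.05,.27,93.3,15)])
E
```

```text
[[-1, np.float64(0.13), np.float64(-0.122), np.float64(-0.022), np.float64(-0.056)], [-1, np.float64(0.26), np.float64(-0.244), np.float64(-0.043), np.float64(-0.111)], [-1, np.float64(0.39), np.float64(-0.366), np.float64(-0.065), np.float64(-0.167)], [-1, np.float64(0.52), np.float64(-0.488), np.float64(-0.086), np.float64(-0.222)], [-1, np.float64(0.651), np.float64(-0.61), np.float64(-0.108), np.float64(-0.278)]]
[[-1, np.float64(0.168), np.float64(-0.059), np.float64(-0.022), np.float64(-0.056)], [-1, np.float64(0.337), np.float64(-0.118), np.float64(-0.043), np.float64(-0.111)], [-1, np.float64(0.505), np.float64(-0.177), np.float64(-0.065), np.float64(-0.167)], [-1, np.float64(0.673), np.float64(-0.236), np.float64(-0.086), np.float64(-0.222)], [-1, np.float64(0.842), np.float64(-0.294), np.float64(-0.108), np.float64(-0.278)]]
[[-1, np.float64(0.178), np.float64(0.014), np.float64(-0.022), np.float64(-0.056)], [-1, np.float64(0.356), np.float64(0.029), np.float64(-0.043), np.float64(-0.111)], [-1, np.float64(0.533), np.float64(0.043), np.float64(-0.065), np.float64(-0.167)], [-1, np.float64(0.711), np.float64(0.057), np.float64(-0.086), np.float64(-0.222)], [-1, np.float64(0.889), np.float64(0.071), np.float64(-0.108), np.float64(-0.278)]]
-- at [ 4.40e-01 -5.00e-02  2.70e-01  9.33e+01]
```

servo_tool --moves '[[[-1,0.13,-0.122,-0.022,-0.056],[-1,0.26,-0.244,-0.043,-0.111],[-1,0.39,-0.366,-0.065,-0.167],[-1,0.52,-0.488,-0.086,-0.222],[-1,0.65,-0.61,-0.108,-0.278]]]'

```text
time_s: 1.82
eef_pos: [0.2887, -0.3713, 0.2272]
ee_rot: [180.0, -0.0, 45.8]
wrist_force: [0.9, 0.2, -0.1]
finger_gap: 0.094
gripper_force: 0.0
```

servo_tool --moves '[[[-1,0.168,-0.059,-0.022,-0.056],[-1,0.337,-0.118,-0.043,-0.111],[-1,0.505,-0.177,-0.065,-0.167],[-1,0.673,-0.236,-0.086,-0.222],[-1,0.842,-0.294,-0.108,-0.278]]]'

```text
time_s: 2.23
eef_pos: [0.3644, -0.2097, 0.2491]
ee_rot: [180.0, 0.0, 69.7]
wrist_force: [1.4, -0.3, 0.0]
finger_gap: 0.0937
gripper_force: 0.0
```

servo_tool --moves '[[[-1,0.178,0.014,-0.022,-0.056],[-1,0.356,0.029,-0.043,-0.111],[-1,0.533,0.043,-0.065,-0.167],[-1,0.711,0.057,-0.086,-0.222],[-1,0.889,0.071,-0.108,-0.278]]]'

```text
time_s: 2.65
eef_pos: [0.4401, -0.0481, 0.2708]
ee_rot: [180.0, 0.0, 93.6]
wrist_force: [1.1, -0.8, -0.7]
finger_gap: 0.094
gripper_force: 0.0
```

```bash
sed -i 's/rows.append(\[g,\(.*\)\])$/rows.append([g]+[float(v) for v in [\1]])/' h.py
python3 - <<'E'
from h import *
np.set_printoptions(precision=3,suppress=True)
s=state();print(s['time_s'],s['eef_pos'],s['ee_rot'],s['joint_positions'])
c=get_calibration('wrist');im=camera('wrist');save('w1',im)
for o in ['panel_grey_grip','needles','bridge','dial_centre','panel_grey']:
    for q in regions_of('wrist',o)[:3]: print(o,round(q['confidence'],2),np.round(q['rect'],1))
E
```

```text
2.65 [ 0.44  -0.048  0.271] [179.954   0.026  93.62 ] [-15.244   2.243  93.874  -0.009  83.831 -18.863]
panel_grey_grip 0.59 [319.4 166.1 106.2  51.3]
panel_grey_grip 0.18 [322.9 190.  181.7 256.4]
bridge 0.73 [323.5 190.2 180.3 261.1]
bridge 0.42 [317.9 163.4 107.4  56.8]
dial_centre 0.75 [323.1 186.3 187.9 257.8]
dial_centre 0.5 [472.7 218.8  78.6  71.3]
panel_grey 0.77 [318.1 164.9 108.9  59.4]
panel_grey 0.16 [323.1 186.2 186.9 256.4]
```

View pics/w1.png

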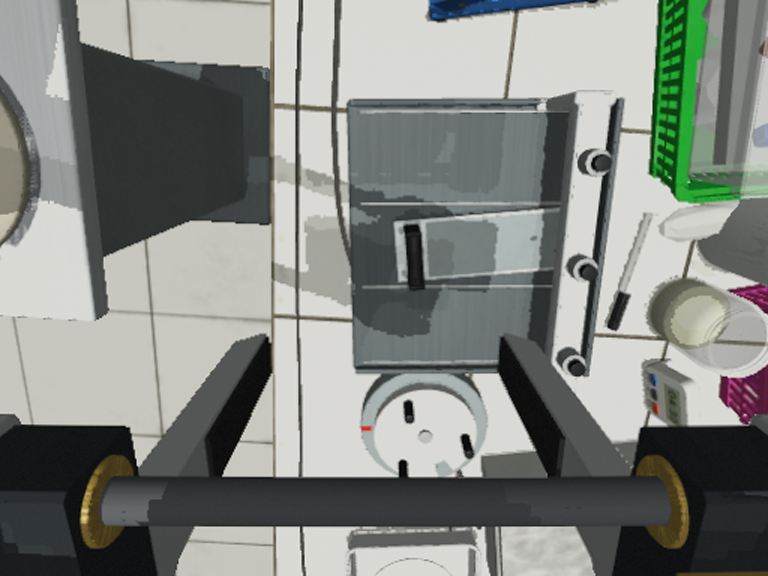

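Run:
```python
from h import *
np.set_printoptions(precision=4,suppress=True)
w=get_calibration('wrist');t=get_calibration('top');s=get_calibration('scene')
P=lambda u,v:(u/1.5,v/1.5)
print('grip',tri([(w,P(414,257)),(t,P(393,379)),(s,P(429,337))]))
print('th1',tri([(w,P(601,163)),(t,P(346,316))]))
print('th2',tri([(w,P(586,269)),(t,P(386,313))]))
print('th3',tri([(w,P(574,366)),(t,P(428,309))]))
print('FL',tri([(w,P(348,103)),(t,P(335,409))]))
print('FR',tri([(w,P(355,371)),(t,P(455,400))]))
for a in [(360,203),(560,203),(360,287),(552,287)]: print('line',onz(w,P(*a),.02))
for a in [(395,222),(560,208),(398,281),(553,270)]: print('plate',onz(w,P(*a),.033))
for a in [(413,226),(415,289)]: print('bar',onz(w,P(*a),.065))
print('dial',tri([(w,P(425,436)),(t,P(483,361))]))
print('tray', [onz(t,P(*a),.03) for a in [(551,322),(650,315),(657,382),(560,395)]])
```

```text
grip (array([ 0.4625, -0.0588,  0.0534]), [np.float64(3.4), np.float64(3.9), np.float64(2.1)])
th1 (array([0.5783, 0.0284, 0.1271]), [np.float64(1.2), np.float64(1.2)])
th2 (array([ 0.5845, -0.0481,  0.1178]), [np.float64(0.8), np.float64(0.8)])
th3 (array([ 0.593 , -0.1308,  0.1078]), [np.float64(1.9), np.float64(1.9)])
FL (array([0.4022, 0.0615, 0.0361]), [np.float64(1.2), np.float64(1.2)])
FR (array([ 0.4161, -0.1836,  0.0309]), [np.float64(2.0), np.float64(2.0)])
line [ 0.4153 -0.0224  0.02  ]
line [ 0.5952 -0.0117  0.02  ]
line [ 0.4188 -0.1014  0.02  ]
line [ 0.6007 -0.0908  0.02  ]
plate [ 0.4474 -0.0356  0.033 ]
plate [ 0.591  -0.0147  0.033 ]
plate [ 0.4537 -0.0896  0.033 ]
plate [ 0.5939 -0.0709  0.033 ]
bar [ 0.4612 -0.0327  0.065 ]
bar [ 0.467  -0.0864  0.065 ]
dial (array([ 0.4906, -0.2424,  0.047 ]), [np.float64(0.4), np.float64(0.4)])
tray [array([ 0.57  , -0.3891,  0.03  ]), array([ 0.5789, -0.5945,  0.03  ]), array([ 0.4401, -0.5964,  0.03  ]), array([ 0.4188, -0.3977,  0.03  ])]
```

Run:
```python
from h import *
plan([(.463,-.059,.15,97.6,5),(.463,-.059,.050,97.6,5)])
plan([(.363,-.065,.050,97.6,10),(.363,-.065,.20,97.6,5),(.43,-.25,.20,50,10),(.500,-.438,.20,2.2,10),(.500,-.438,.10,2.2,5)],g=1,start=(.463,-.059,.05,97.6))
```

```text
[[-1, -0.01, 0.023, 0.12, -0.01], [-1, -0.019, 0.047, 0.24, -0.02], [-1, -0.029, 0.07, 0.36, -0.03], [-1, -0.039, 0.093, 0.48, -0.04], [-1, -0.049, 0.116, 0.6, -0.05]]
-- at [ 4.63e-01 -5.90e-02  1.50e-01  9.76e+01]
[[-1, 0.0, 0.0, 0.1, -0.0], [-1, 0.0, 0.0, 0.2, -0.0], [-1, 0.0, 0.0, 0.3, -0.0], [-1, 0.0, 0.0, 0.4, -0.0], [-1, 0.0, 0.0, 0.5, -0.0]]
-- at [ 4.63e-01 -5.90e-02  5.00e-02  9.76e+01]
[[1, 0.004, -0.05, -0.0, -0.0], [1, 0.007, -0.1, -0.0, -0.0], [1, 0.011, -0.15, -0.0, -0.0], [1, 0.015, -0.2, -0.0, -0.0], [1, 0.018, -0.25, -0.0, -0.0]]
[[1, 0.004, -0.05, -0.0, -0.0], [1, 0.007, -0.1, -0.0, -0.0], [1, 0.011, -0.15, -0.0, -0.0], [1, 0.015, -0.2, -0.0, -0.0], [1, 0.018, -0.25, -0.0, -0.0]]
-- at [ 3.63e-01 -6.50e-02  5.00e-02  9.76e+01]
[[1, -0.0, 0.0, -0.15, -0.0], [1, -0.0, 0.0, -0.3, -0.0], [1, -0.0, 0.0, -0.45, -0.0], [1, -0.0, 0.0, -0.6, -0.0], [1, -0.0, 0.0, -0.75, -0.0]]
-- at [ 3.63e-01 -6.50e-02  2.00e-01  9.76e+01]
[[1, -0.096, 0.021, -0.0, 0.055], [1, -0.192, 0.042, -0.0, 0.111], [1, -0.288, 0.063, -0.0, 0.166], [1, -0.384, 0.084, -0.0, 0.222], [1, -0.481, 0.105, -0.0, 0.277]]
[[1, -0.079, 0.058, -0.0, 0.055], [1, -0.159, 0.116, -0.0, 0.111], [1, -0.238, 0.174, -0.0, 0.166], [1, -0.318, 0.232, -0.0, 0.222], [1, -0.397, 0.29, -0.0, 0.277]]
-- at [ 0.43 -0.25  0.2  50.  ]
[[1, -0.05, 0.087, -0.0, 0.056], [1, -0.099, 0.174, -0.0, 0.111], [1, -0.149, 0.262, -0.0, 0.167], [1, -0.198, 0.349, -0.0, 0.222], [1, -0.248, 0.436, -0.0, 0.278]]
[[1, -0.01, 0.1, -0.0, 0.056], [1, -0.02, 0.2, -0.0, 0.111], [1, -0.03, 0.299, -0.0, 0.167], [1, -0.04, 0.399, -0.0, 0.222], [1, -0.05, 0.499, -0.0, 0.278]]
-- at [ 0.5   -0.438  0.2    2.2  ]
[[1, -0.0, 0.0, 0.1, -0.0], [1, -0.0, 0.0, 0.2, -0.0], [1, -0.0, 0.0, 0.3, -0.0], [1, -0.0, 0.0, 0.4, -0.0], [1, -0.0, 0.0, 0.5, -0.0]]
-- at [ 0.5   -0.438  0.1    2.2  ]
```

servo_tool --moves '[[[-1,-0.01,0.023,0.12,-0.01],[-1,-0.02,0.047,0.24,-0.02],[-1,-0.03,0.07,0.36,-0.03],[-1,-0.04,0.093,0.48,-0.04],[-1,-0.049,0.116,0.6,-0.05]]]'

```text
time_s: 3.37
eef_pos: [0.4629, -0.0602, 0.1492]
ee_rot: [-180.0, 0.0, 97.5]
wrist_force: [-1.3, -0.4, -0.6]
finger_gap: 0.094
gripper_force: 0.0
```

servo_tool --moves '[[[-1,0,0,0.1,0],[-1,0,0,0.2,0],[-1,0,0,0.3,0],[-1,0,0,0.4,0],[-1,0,0,0.5,0]]]'

```text
time_s: 3.78
eef_pos: [0.4628, -0.0602, 0.0493]
ee_rot: [-180.0, 0.0, 97.5]
wrist_force: [-0.4, 0.3, -0.2]
finger_gap: 0.0939
gripper_force: 0.0
```

servo_tool --moves '[[[1,0,0,0,0],[1,0,0,0,0],[1,0,0,0,0],[1,0,0,0,0],[1,0,0,0,0]]]' --newtons 10

```text
time_s: 4.2
eef_pos: [0.4644, -0.0589, 0.0515]
ee_rot: [179.9, 0.1, 97.6]
wrist_force: [0.1, 0.6, 0.2]
finger_gap: 0.0638
gripper_force: 0.0
```

servo_tool --moves '[[[1,0,0,0,0],[1,0,0,0,0],[1,0,0,0,0],[1,0,0,0,0],[1,0,0,0,0]]]' --newtons 40

```text
time_s: 4.62
eef_pos: [0.4635, -0.0582, 0.0503]
ee_rot: [180.0, 0.0, 97.7]
wrist_force: [-0.1, 1.2, -0.6]
finger_gap: 0.0308
gripper_force: 0.0
```

servo_tool --moves '[[[1,0,0,0,0],[1,0,0,0,0],[1,0,0,0,0],[1,0,0,0,0],[1,0,0,0,0]]]' --newtons 40

```text
time_s: 5.03
eef_pos: [0.4637, -0.0583, 0.0502]
ee_rot: [180.0, 0.0, 97.7]
wrist_force: [0.7, -0.2, -0.3]
finger_gap: 0.013
gripper_force: 40.0
```

servo_tool --moves '[[[1,0.004,-0.05,0,0],[1,0.007,-0.1,0,0],[1,0.011,-0.15,0,0],[1,0.015,-0.2,0,0],[1,0.018,-0.25,0,0]]]'

```text
time_s: 5.45
eef_pos: [0.4117, -0.0613, 0.0502]
ee_rot: [-180.0, -0.0, 97.7]
wrist_force: [0.7, -0.3, -1.7]
finger_gap: 0.0128
gripper_force: 40.0
```

servo_tool --moves '[[[1,0.004,-0.05,0,0],[1,0.007,-0.1,0,0],[1,0.011,-0.15,0,0],[1,0.015,-0.2,0,0],[1,0.018,-0.25,0,0]]]'

```text
time_s: 5.87
eef_pos: [0.3621, -0.0644, 0.0502]
ee_rot: [-180.0, -0.0, 97.7]
wrist_force: [-0.1, 0.1, -2.0]
finger_gap: 0.0126
gripper_force: 40.0
```

Run:
```python
from h import *
im=camera('wrist');save('w2',im)
```

```text
(no output)
```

View pics/w2.png

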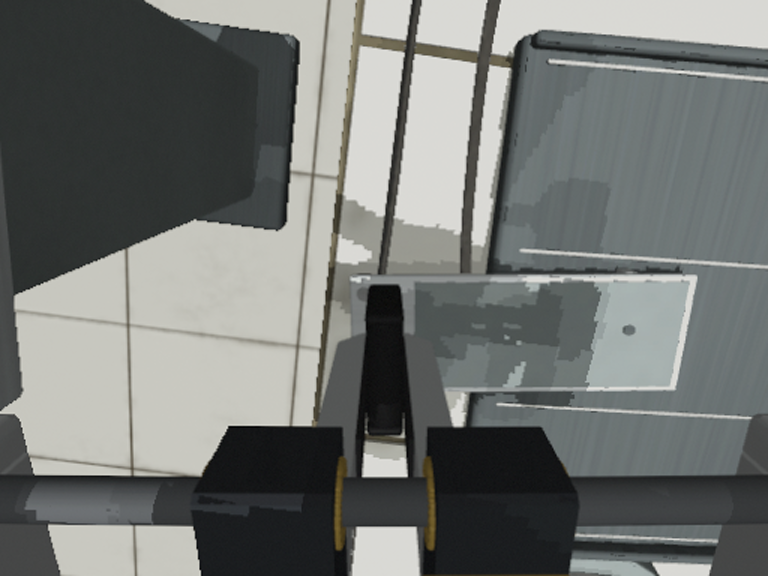

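The grey panel is held by its bar (x≈385 px) and has come out straight; its head edge (x≈690) is clear of the bridge.

servo_tool --moves '[[[1,0,0,-0.15,0],[1,0,0,-0.3,0],[1,0,0,-0.45,0],[1,0,0,-0.6,0],[1,0,0,-0.75,0]]]' --newtons 60

```text
time_s: 6.33
eef_pos: [0.3626, -0.0643, 0.2016]
ee_rot: [-180.0, -0.0, 97.7]
wrist_force: [-0.1, 0.0, -2.2]
finger_gap: 0.0123
gripper_force: 60.0
```

servo_tool --moves '[[[1,-0.096,0.021,0,0.055],[1,-0.192,0.042,0,0.111],[1,-0.288,0.063,0,0.166],[1,-0.384,0.084,0,0.222],[1,-0.481,0.105,0,0.277]]]'

```text
time_s: 6.75
eef_pos: [0.3968, -0.1577, 0.2001]
ee_rot: [-180.0, -0.0, 73.6]
wrist_force: [0.7, 0.2, -1.2]
finger_gap: 0.0136
gripper_force: 6.0
```

servo_tool --moves '[[[1,-0.08,0.058,0,0.055],[1,-0.159,0.116,0,0.111],[1,-0.238,0.174,0,0.166],[1,-0.318,0.232,0,0.222],[1,-0.397,0.29,0,0.277]]]'

```text
time_s: 7.17
eef_pos: [0.4305, -0.2502, 0.1998]
ee_rot: [-179.9, 0.0, 49.8]
wrist_force: [-0.0, 0.1, -0.5]
finger_gap: 0.0119
gripper_force: 60.0
```

servo_tool --moves '[[[1,-0.05,0.087,0,0.056],[1,-0.1,0.174,0,0.111],[1,-0.149,0.262,0,0.167],[1,-0.198,0.349,0,0.222],[1,-0.248,0.436,0,0.278]]]'

```text
time_s: 7.58
eef_pos: [0.4656, -0.3441, 0.1997]
ee_rot: [-179.9, 0.0, 25.9]
wrist_force: [-0.0, 0.1, -1.1]
finger_gap: 0.0123
gripper_force: 60.0
```

servo_tool --moves '[[[1,-0.01,0.1,0,0.056],[1,-0.02,0.2,0,0.111],[1,-0.03,0.3,0,0.167],[1,-0.04,0.4,0,0.222],[1,-0.05,0.5,0,0.278]]]'

```text
time_s: 8.0
eef_pos: [0.5007, -0.4382, 0.1995]
ee_rot: [-179.9, 0.1, 2.0]
wrist_force: [-0.4, 0.4, -1.6]
finger_gap: 0.0125
gripper_force: 60.0
```

Run:
```python
from h import *
s=state();print(s['eef_pos'],s['ee_rot'],s['finger_gap'])
im=camera('wrist');t=camera('top');a=np.zeros((384,800,3),np.uint8);a[:,:512]=im;a[:,512:]=cv2.resize(t[170:290,300:390],(288,384));save('w3',a,1)
```

```text
[ 0.50069568 -0.43824019  0.19954042] [-1.79929113e+02  5.23391630e-02  2.03320596e+00] 0.01248173089281936
```

View pics/w3.png

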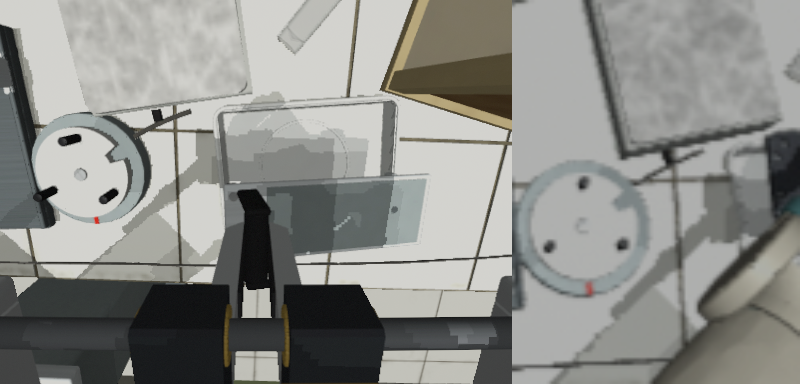

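Run:
```python
from h import *
np.set_printoptions(precision=3,suppress=True)
w=get_calibration('wrist')
for p in [(217,104),(397,97),(395,172),(216,180)]: print(onz(w,p,.03))
for p in [(429,175),(422,241),(223,179)]: print('panel at .187/.14',onz(w,p,.187),onz(w,p,.14))
```

```text
[ 0.573 -0.397  0.03 ]
[ 0.588 -0.588  0.03 ]
[ 0.506 -0.599  0.03 ]
[ 0.489 -0.396  0.03 ]
panel at .187/.14 [ 0.541 -0.548  0.187] [ 0.53  -0.575  0.14 ]
panel at .187/.14 [ 0.495 -0.552  0.187] [ 0.473 -0.58   0.14 ]
panel at .187/.14 [ 0.533 -0.419  0.187] [ 0.52  -0.415  0.14 ]
```

servo_tool --moves '[[[1,0,-0.01,0.12,0],[1,0,-0.02,0.24,0],[1,0,-0.03,0.36,0],[1,0,-0.03,0.48,0],[1,0,-0.03,0.575,0]]]'

```text
time_s: 8.52
eef_pos: [0.4993, -0.4296, 0.0831]
ee_rot: [-179.8, 0.1, 2.4]
wrist_force: [-0.0, -0.2, -1.2]
finger_gap: 0.0125
gripper_force: 60.0
```

servo_tool --moves '[[[1,0,0,0.03,0],[1,0,0,0.06,0],[1,0,0,0.09,0],[1,0,0,0.12,0],[1,0,0,0.15,0]]]' --newtons 15

```text
time_s: 8.93
eef_pos: [0.5012, -0.4321, 0.056]
ee_rot: [179.9, -0.1, 2.3]
wrist_force: [0.7, 0.2, -1.7]
finger_gap: 0.0134
gripper_force: 15.0
```

servo_tool --moves '[[[1,0,0,0.03,0],[1,0,0,0.06,0],[1,0,0,0.09,0],[1,0,0,0.11,0],[1,0,0,0.12,0]]]'

```text
time_s: 9.35
eef_pos: [0.5005, -0.4312, 0.0307]
ee_rot: [-180.0, 0.0, 2.3]
wrist_force: [-0.1, 1.4, 0.9]
finger_gap: 0.0131
gripper_force: 15.0
```

servo_tool --moves '[[[0.45,0,0,0,0],[0.45,0,0,0,0],[0.45,0,0,0,0],[0.45,0,0,0,0],[0.45,0,0,0,0]]]'

```text
time_s: 9.77
eef_pos: [0.5008, -0.432, 0.0316]
ee_rot: [180.0, -0.0, 2.3]
wrist_force: [-1.3, 0.3, -0.1]
finger_gap: 0.0255
gripper_force: 0.0
```

servo_tool --moves '[[[0.45,0,0,-0.2,0],[0.45,0,0,-0.4,0],[0.45,0,0,-0.6,0],[0.45,0,0,-0.8,0],[0.45,0,0,-1,0]]]'

```text
time_s: 10.18
eef_pos: [0.5004, -0.4315, 0.2335]
ee_rot: [180.0, -0.0, 2.3]
wrist_force: [0.8, -0.6, -0.3]
finger_gap: 0.0256
gripper_force: 0.0
```

Run:
```python
from h import *
s=state();print(s['eef_pos'],s['finger_gap'],s['time_s'])
im=camera('wrist');save('w4',im,1)
plan([(.44,-.2,.26,50,10),(.42,.10,.27,95,10),(.45,.225,.27,99.5,5)])
```

```text
[ 0.50037302 -0.43145168  0.23353453] 0.025591437148398854 10.1833
[[-1, -0.027, -0.119, -0.008, -0.056], [-1, -0.054, -0.237, -0.017, -0.111], [-1, -0.081, -0.356, -0.025, -0.167], [-1, -0.108, -0.474, -0.034, -0.222], [-1, -0.135, -0.593, -0.042, -0.278]]
[[-1, 0.023, -0.119, -0.008, -0.056], [-1, 0.046, -0.239, -0.017, -0.111], [-1, 0.07, -0.358, -0.025, -0.167], [-1, 0.093, -0.477, -0.034, -0.222], [-1, 0.116, -0.597, -0.042, -0.278]]
-- at [ 0.44 -0.2   0.26 50.  ]
[[-1, 0.108, -0.104, -0.005, -0.052], [-1, 0.217, -0.208, -0.01, -0.105], [-1, 0.325, -0.312, -0.015, -0.157], [-1, 0.434, -0.416, -0.02, -0.209], [-1, 0.542, -0.52, -0.025, -0.262]]
[[-1, 0.14, -0.055, -0.005, -0.052], [-1, 0.28, -0.109, -0.01, -0.105], [-1, 0.42, -0.164, -0.015, -0.157], [-1, 0.56, -0.219, -0.02, -0.209], [-1, 0.7, -0.273, -0.025, -0.262]]
-- at [ 0.42  0.1   0.27 95.  ]
[[-1, 0.122, 0.041, -0.0, -0.01], [-1, 0.244, 0.082, -0.0, -0.021], [-1, 0.366, 0.122, -0.0, -0.031], [-1, 0.488, 0.163, -0.0, -0.042], [-1, 0.61, 0.204, -0.0, -0.052]]
-- at [ 0.45   0.225  0.27  99.5  ]
```

View pics/w4.png

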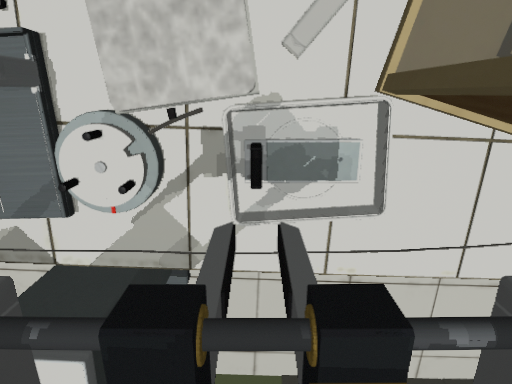

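Grey panel lies flat in the tray (handle at 256,165). On to the rack.

servo_tool --moves '[[[0.2,-0.027,-0.119,-0.01,-0.056],[0.2,-0.054,-0.237,-0.02,-0.111],[0.2,-0.08,-0.356,-0.025,-0.167],[0.2,-0.108,-0.474,-0.034,-0.222],[0.2,-0.135,-0.593,-0.042,-0.278]]]'

```text
time_s: 10.65
eef_pos: [0.4685, -0.3132, 0.2397]
ee_rot: [180.0, -0.0, 26.4]
wrist_force: [-0.2, 0.0, -0.2]
finger_gap: 0.0376
gripper_force: 0.0
```

servo_tool --moves '[[[0.2,0.023,-0.119,-0.01,-0.056],[0.2,0.046,-0.239,-0.02,-0.111],[0.2,0.07,-0.358,-0.025,-0.167],[0.2,0.093,-0.477,-0.034,-0.222],[0.2,0.116,-0.597,-0.042,-0.278]]]'

```text
time_s: 11.07
eef_pos: [0.4366, -0.1958, 0.2482]
ee_rot: [180.0, 0.0, 50.3]
wrist_force: [-0.5, 1.1, -0.4]
finger_gap: 0.0378
gripper_force: 0.0
```

servo_tool --moves '[[[0.2,0.108,-0.104,-0.005,-0.052],[0.2,0.217,-0.208,-0.01,-0.105],[0.2,0.325,-0.312,-0.015,-0.157],[0.2,0.434,-0.416,-0.02,-0.209],[0.2,0.542,-0.52,-0.025,-0.262]]]'

```text
time_s: 11.48
eef_pos: [0.4266, -0.0456, 0.2532]
ee_rot: [179.9, 0.0, 72.8]
wrist_force: [1.5, -0.2, 0.9]
finger_gap: 0.0376
gripper_force: 0.0
```

servo_tool --moves '[[[0.2,0.14,-0.055,-0.005,-0.052],[0.2,0.28,-0.11,-0.01,-0.105],[0.2,0.42,-0.164,-0.015,-0.157],[0.2,0.56,-0.219,-0.02,-0.209],[0.2,0.7,-0.273,-0.025,-0.262]]]'

```text
time_s: 11.9
eef_pos: [0.4164, 0.1044, 0.2583]
ee_rot: [179.9, 0.0, 95.3]
wrist_force: [0.4, -0.3, 0.1]
finger_gap: 0.0373
gripper_force: 0.0
```

Run:
```python
from h import *
s=state();print(s['eef_pos'],s['ee_rot'],s['finger_gap'],s['time_s'])
im=camera('wrist')
import pickle;pickle.dump((im,get_calibration('wrist')),open('v0.pkl','wb'))
for o in ['panel_yellow_grip','panel_green_grip']:
    for q in regions_of('wrist',o)[:3]: print(o,round(q['confidence'],2),np.round(q['rect'],1))
```

```text
[0.41637965 0.10441462 0.25826413] [1.79936993e+02 1.13907956e-02 9.53127775e+01] 0.03727452114174063 11.9
panel_yellow_grip 0.71 [368.   87.2 142.8  66.3]
panel_green_grip 0.63 [367.1  27.2 148.9  54.5]
```

servo_tool --moves '[[[0.2,0.122,0.041,0,-0.01],[0.2,0.244,0.082,0,-0.021],[0.2,0.366,0.122,0,-0.031],[0.2,0.488,0.163,0,-0.042],[0.2,0.61,0.204,0,-0.052]]]'

```text
time_s: 12.47
eef_pos: [0.4474, 0.2278, 0.258]
ee_rot: [180.0, 0.1, 99.5]
wrist_force: [0.1, -0.4, 0.7]
finger_gap: 0.0379
gripper_force: 0.0
```

Run:
```python
from h import *
import pickle
s=state();print(s['eef_pos'],s['ee_rot'],s['finger_gap'],s['time_s'])
im=camera('wrist');pickle.dump((im,get_calibration('wrist')),open('v1.pkl','wb'))
for o in ['panel_yellow_grip','panel_green_grip']:
    for q in regions_of('wrist',o)[:3]: print(o,round(q['confidence'],2),np.round(q['rect'],1))
a=np.vstack([cv2.resize(pickle.load(open('v0.pkl','rb'))[0][0:290,150:],(540,433//2*2-136)),im[0:300]][1:])
v0=pickle.load(open('v0.pkl','rb'))[0]
save('w5',np.hstack([v0[:280,200:500],im[:280,100:500]])if 1 else a,1.14)
```

```text
[0.4473637  0.22777547 0.25798818] [1.79970717e+02 6.45067524e-02 9.94540577e+01] 0.03787360554330415 12.4667
panel_yellow_grip 0.64 [320.9 200.7 124.8  63.7]
panel_green_grip 0.81 [322.8 136.4 133.1  55.7]
```

View pics/w5.png

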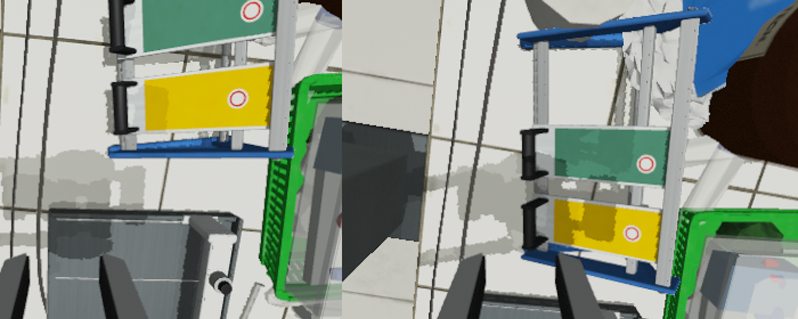

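Run:
```python
from h import *
import pickle
a=pickle.load(open('v0.pkl','rb'))[0];b=pickle.load(open('v1.pkl','rb'))[0]
f=lambda im,x,y:cv2.resize(im[y:y+120,x:x+80],(400,600),interpolation=cv2.INTER_CUBIC)
save('w6',np.hstack([f(a,285,0),f(b,250,105)]),1)
```

```text
(no output)
```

View pics/w6.png

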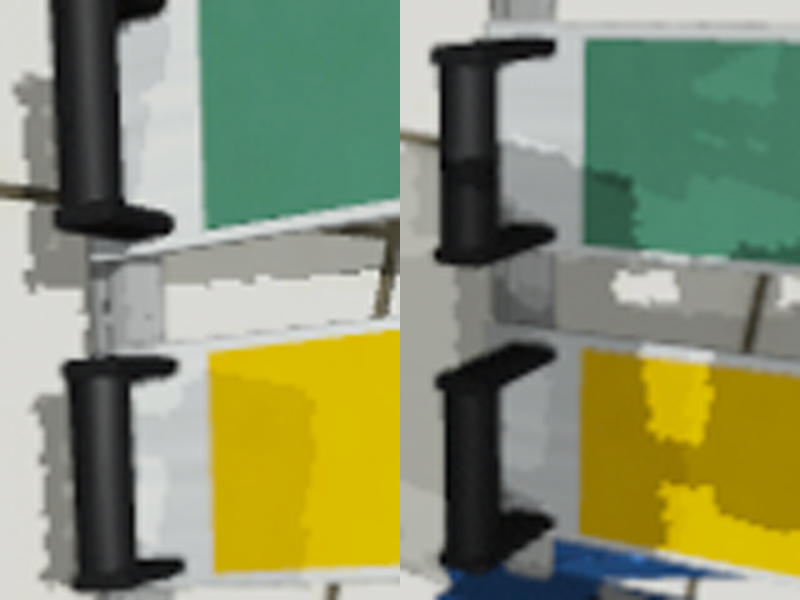

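Run:
```python
from h import *
import pickle
np.set_printoptions(precision=4,suppress=True)
a=pickle.load(open('v0.pkl','rb'))[1];b=pickle.load(open('v1.pkl','rb'))[1];t=get_calibration('top')
for n,p,q in [('yg',(305.8,95),(264,199)),('yr',(407.9,86),(353.5,204.4)),('gg',(302.2,22),(263.4,135.4)),('gr',(420.2,8.8),(366.7,143.9))]:
    print(n,*tri([(a,p),(b,q)]))
for n,p,q in [('y top',(305,73.6),(263.8,180)),('y bot',(306.6,116.6),(264,217.4)),('g bot',(302.6,43),(263,156.4))]:
    print(n,*tri([(a,p),(b,q)]))
# rack bar (white, right), ledge ends in v1
P=lambda x,y:(100+(x-342)/1.14,y/1.14)
for p in [(690,20),(665,285)]: print('bar@.13',onz(b,P(*p),.13))
```

```text
yg [0.463  0.1977 0.0761] [np.float64(1.3), np.float64(1.3)]
yr [0.561  0.2167 0.1028] [np.float64(1.1), np.float64(1.1)]
gg [0.4497 0.2714 0.0682] [np.float64(1.1), np.float64(1.1)]
gr [0.5547 0.2857 0.109 ] [np.float64(1.7), np.float64(1.7)]
y top [0.4592 0.22   0.0727] [np.float64(1.0), np.float64(1.0)]
y bot [0.4671 0.1748 0.0772] [np.float64(1.3), np.float64(1.3)]
g bot [0.4523 0.2491 0.0791] [np.float64(1.7), np.float64(1.7)]
bar@.13 [0.5532 0.4012 0.13  ]
bar@.13 [0.597 0.179 0.13 ]
```

```bash
cat >> h.py <<'E'
def swing(bx,by,tz,yaw,thetas=(4,8,12,16,20,24,28,32)):
    f=np.array([np.cos(np.deg2rad(yaw)),np.sin(np.deg2rad(yaw))]);W=[]
    P=lambda ph:np.array([-105*np.cos(ph)-45*np.sin(ph),-105*np.sin(ph)+45*np.cos(ph)])/1000
    for th in thetas:
        d=P(np.deg2rad(32-th))-P(np.deg2rad(32)); W.append((bx+f[0]*d[0],by+f[1]*d[0],tz+d[1],yaw+90,2))
    return W,f
E
python3 - <<'E'
from h import *
plan([(.4632,.1975,.14,100.5,5),(.4632,.1975,.060,100.5,5)],g=.4)
E
```

```text
[[0.4, -0.033, 0.011, 0.118, -0.002], [0.4, -0.065, 0.021, 0.235, -0.004], [0.4, -0.098, 0.032, 0.353, -0.006], [0.4, -0.13, 0.043, 0.47, -0.009], [0.4, -0.163, 0.054, 0.588, -0.011]]
-- at [  0.463   0.198   0.14  100.5  ]
[[0.4, 0.0, 0.0, 0.08, -0.0], [0.4, 0.0, 0.0, 0.16, -0.0], [0.4, 0.0, 0.0, 0.24, -0.0], [0.4, 0.0, 0.0, 0.32, -0.0], [0.4, 0.0, 0.0, 0.4, -0.0]]
-- at [4.630e-01 1.980e-01 6.000e-02 1.005e+02]
```

servo_tool --moves '[[[0.4,-0.033,0.011,0.118,-0.002],[0.4,-0.065,0.021,0.235,-0.004],[0.4,-0.098,0.032,0.353,-0.006],[0.4,-0.13,0.043,0.47,-0.009],[0.4,-0.163,0.054,0.588,-0.011]]]'

```text
time_s: 13.03
eef_pos: [0.4626, 0.1953, 0.1397]
ee_rot: [180.0, 0.1, 100.4]
wrist_force: [-0.2, 0.9, 0.6]
finger_gap: 0.0279
gripper_force: 0.0
```

servo_tool --moves '[[[0.4,0,0,0.08,0],[0.4,0,0,0.16,0],[0.4,0,0,0.24,0],[0.4,0,0,0.32,0],[0.4,0,0,0.4,0]]]'

```text
time_s: 13.45
eef_pos: [0.4626, 0.1955, 0.0599]
ee_rot: [-180.0, 0.1, 100.4]
wrist_force: [-0.2, -0.1, -0.9]
finger_gap: 0.0283
gripper_force: 0.0
```

servo_tool --moves '[[[1,0,0,0,0],[1,0,0,0,0],[1,0,0,0,0],[1,0,0,0,0],[1,0,0,0,0]]]' --newtons 6

```text
time_s: 13.87
eef_pos: [0.463, 0.1974, 0.0613]
ee_rot: [179.9, 0.0, 100.5]
wrist_force: [-0.8, -1.2, 0.8]
finger_gap: 0.0138
gripper_force: 6.0
```

Run:
```python
from h import *
s=state();print(s['eef_pos'],s['ee_rot'],s['finger_gap'],s['wrist_force'])
x,y,z=s['eef_pos']
W,f=swing(.4632,.1975,z,10.5)
plan(W,g=1)
e=W[-1]; l=(e[0]-f[0]*.0085,e[1]-f[1]*.0085,e[2]+.0136,e[3],4); o=(l[0]-f[0]*.07,l[1]-f[1]*.07,l[2],l[3],7)
plan([l,o,(o[0],o[1],.19,o[3],4)],g=1,start=e[:4])
```

```text
[0.46296084 0.19740214 0.06133099] [1.79937958e+02 3.03951705e-02 1.00498335e+02] 0.01376894013616482 [-0.82641303 -1.23837477  0.78702157]
[[1, 0.0, -0.002, -0.02, -0.0], [1, 0.0, -0.003, -0.04, -0.0]]
-- at [4.620e-01 1.970e-01 6.900e-02 1.005e+02]
[[1, 0.0, -0.001, -0.02, -0.0], [1, 0.0, -0.002, -0.04, -0.0]]
-- at [4.620e-01 1.970e-01 7.700e-02 1.005e+02]
[[1, 0.0, 0.0, -0.02, -0.0], [1, 0.0, 0.001, -0.04, -0.0]]
-- at [4.620e-01 1.970e-01 8.500e-02 1.005e+02]
[[1, -0.0, 0.002, -0.02, -0.0], [1, -0.0, 0.004, -0.04, -0.0]]
-- at [4.630e-01 1.970e-01 9.300e-02 1.005e+02]
[[1, 0.0, 0.003, -0.02, -0.0], [1, 0.0, 0.006, -0.039, -0.0]]
-- at [  0.464   0.198   0.101 100.5  ]
[[1, -0.0, 0.005, -0.019, -0.0], [1, -0.0, 0.009, -0.039, -0.0]]
-- at [  0.466   0.198   0.109 100.5  ]
[[1, -0.0, 0.006, -0.019, -0.0], [1, -0.0, 0.012, -0.038, -0.0]]
-- at [  0.468   0.198   0.116 100.5  ]
[[1, -0.0, 0.007, -0.019, -0.0], [1, -0.0, 0.014, -0.037, -0.0]]
-- at [  0.471   0.199   0.124 100.5  ]
[[1, -0.0, -0.011, -0.017, -0.0], [1, -0.0, -0.021, -0.034, -0.0], [1, -0.0, -0.032, -0.051, -0.0], [1, -0.0, -0.042, -0.068, -0.0]]
-- at [  0.463   0.197   0.137 100.5  ]
[[1, 0.0, -0.05, -0.0, -0.0], [1, 0.0, -0.1, -0.0, -0.0], [1, 0.0, -0.15, -0.0, -0.0], [1, 0.0, -0.2, -0.0, -0.0], [1, 0.0, -0.25, -0.0, -0.0]]
[[1, 0.0, -0.05, -0.0, -0.0], [1, 0.0, -0.1, -0.0, -0.0]]
-- at [  0.394   0.185   0.137 100.5  ]
[[1, 0.0, 0.0, -0.066, -0.0], [1, 0.0, 0.0, -0.131, -0.0], [1, 0.0, 0.0, -0.197, -0.0], [1, 0.0, 0.0, -0.263, -0.0]]
-- at [  0.394   0.185   0.19  100.5  ]
```

servo_tool --moves '[[[1,0,-0.002,-0.02,0],[1,0,-0.003,-0.04,0],[1,0,-0.004,-0.06,0],[1,0,-0.005,-0.08,0],[1,0,-0.005,-0.1,0]]]'

```text
time_s: 14.28
eef_pos: [0.4618, 0.1978, 0.0811]
ee_rot: [180.0, 0.0, 100.5]
wrist_force: [-0.4, -0.6, -1.2]
finger_gap: 0.0137
gripper_force: 6.0
```

servo_tool --moves '[[[1,0,0.001,-0.02,0],[1,0,0.003,-0.04,0],[1,0,0.005,-0.06,0],[1,0,0.008,-0.08,0],[1,0,0.011,-0.1,0]]]'

```text
time_s: 14.7
eef_pos: [0.4639, 0.1981, 0.1008]
ee_rot: [180.0, 0.0, 100.5]
wrist_force: [0.2, 0.2, -1.8]
finger_gap: 0.0135
gripper_force: 6.0
```

servo_tool --moves '[[[1,0,0.004,-0.02,0],[1,0,0.009,-0.039,0],[1,0,0.015,-0.058,0],[1,0,0.021,-0.077,0],[1,0,0.028,-0.095,0]]]'

```text
time_s: 15.12
eef_pos: [0.4695, 0.1991, 0.1198]
ee_rot: [180.0, 0.0, 100.5]
wrist_force: [-0.0, 0.2, -1.4]
finger_gap: 0.0137
gripper_force: 6.0
```

servo_tool --moves '[[[1,0,0.007,-0.018,0],[1,0,0.007,-0.018,0],[1,0,0.007,-0.018,0],[1,0,0.007,-0.018,0]]]' --newtons 60

```text
time_s: 15.45
eef_pos: [0.4705, 0.1993, 0.1229]
ee_rot: [-180.0, 0.0, 100.5]
wrist_force: [-0.5, -0.5, -1.0]
finger_gap: 0.0124
gripper_force: 60.0
```

Run:
```python
from h import *
s=state();print(s['eef_pos'],s['finger_gap'],s['wrist_force'])
im=camera('wrist');t=camera('scene');save('w7',np.hstack([im[100:384,150:500],cv2.resize(t[210:310,150:260],(312,284))]),1.2)
```

```text
[0.47046508 0.19927397 0.12285689] 0.012436141244451453 [-0.46278252 -0.54320703 -1.03667113]
```

View pics/w7.png

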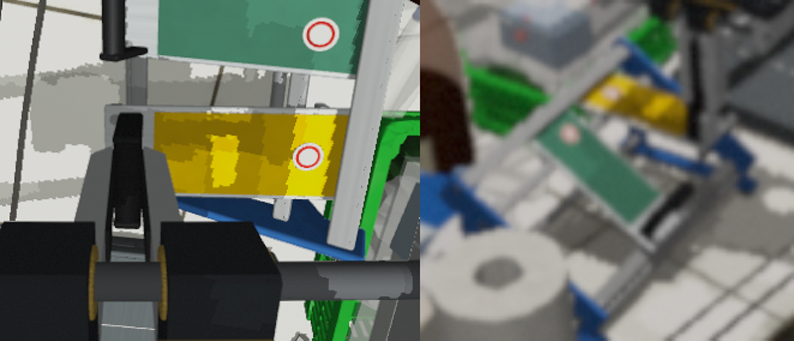

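The yellow panel is swung level (lower end at 115,150; ring at 307,157), head still under the bar. Lifting the nib off and drawing out.

servo_tool --moves '[[[1,0,-0.011,-0.018,0],[1,0,-0.022,-0.036,0],[1,0,-0.033,-0.054,0],[1,0,-0.044,-0.072,0],[1,0,-0.046,-0.074,0]]]'

```text
time_s: 15.97
eef_pos: [0.4619, 0.1977, 0.1383]
ee_rot: [179.9, 0.0, 100.5]
wrist_force: [3.7, 0.6, -6.1]
finger_gap: 0.0125
gripper_force: 60.0
```

servo_tool --moves '[[[1,0,-0.05,0,0],[1,0,-0.1,0,0],[1,0,-0.15,0,0],[1,0,-0.2,0,0],[1,0,-0.25,0,0]]]'

```text
time_s: 16.38
eef_pos: [0.411, 0.1883, 0.138]
ee_rot: [-180.0, 0.0, 100.5]
wrist_force: [0.2, -0.5, -0.9]
finger_gap: 0.0128
gripper_force: 60.0
```

servo_tool --moves '[[[1,0,-0.05,0,0],[1,0,-0.1,0,0],[1,0,-0.12,-0.06,0],[1,0,-0.12,-0.15,0],[1,0,-0.12,-0.25,0]]]'

```text
time_s: 16.8
eef_pos: [0.387, 0.1838, 0.1878]
ee_rot: [-179.9, 0.0, 100.5]
wrist_force: [1.1, -0.6, -1.3]
finger_gap: 0.0129
gripper_force: 60.0
```

Run:
```python
from h import *
import pickle
np.set_printoptions(precision=3,suppress=True)
s=state();print(s['eef_pos'],s['ee_rot'],s['finger_gap'],s['wrist_force'])
im=camera('wrist');t=camera('scene');save('w8',im,1.2);c=get_calibration('wrist')
for q in regions_of('wrist','panel_yellow')[:2]: print(q['confidence'],q['rect'])
```

```text
[0.387 0.184 0.188] [-179.872    0.016  100.528] 0.01288309602511885 [ 1.14  -0.552 -1.262]
0.97 [351.8, 238.2, 226.9, 103.4]
```

View pics/w8.png

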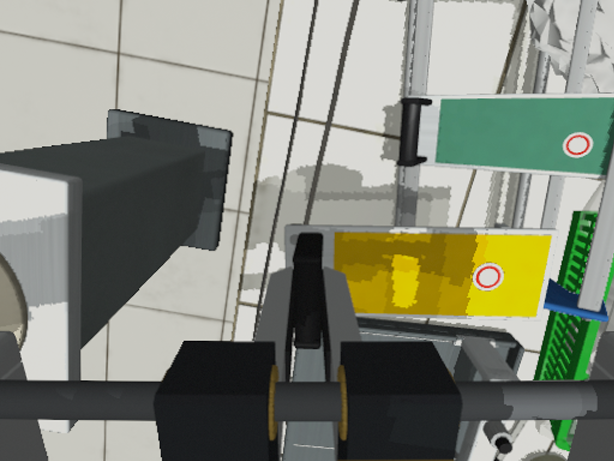

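Panel is off the rack and held almost level (ring at 488,277). Carrying it to lane 3.

Run:
```python
from h import *
plan([(.387,.02,.19,97,5),(.430,-.1397,.17,93.4,5),(.430,-.1397,.08,93.4,5),(.43,-.1397,.054,93.4,5)],g=1)
```

```text
[[1, -0.161, -0.032, -0.001, 0.008], [1, -0.322, -0.065, -0.002, 0.016], [1, -0.484, -0.097, -0.003, 0.025], [1, -0.645, -0.13, -0.004, 0.033], [1, -0.806, -0.162, -0.005, 0.041]]
-- at [3.87e-01 2.00e-02 1.90e-01 9.70e+01]
[[1, -0.164, 0.023, 0.02, 0.008], [1, -0.328, 0.046, 0.04, 0.017], [1, -0.491, 0.07, 0.06, 0.025], [1, -0.655, 0.093, 0.08, 0.034], [1, -0.819, 0.116, 0.1, 0.042]]
-- at [ 0.43 -0.14  0.17 93.4 ]
[[1, 0.0, 0.0, 0.09, -0.0], [1, 0.0, 0.0, 0.18, -0.0], [1, 0.0, 0.0, 0.27, -0.0], [1, 0.0, 0.0, 0.36, -0.0], [1, 0.0, 0.0, 0.45, -0.0]]
-- at [ 4.30e-01 -1.40e-01  8.00e-02  9.34e+01]
[[1, 0.0, 0.0, 0.026, -0.0], [1, 0.0, 0.0, 0.052, -0.0], [1, 0.0, 0.0, 0.078, -0.0], [1, 0.0, 0.0, 0.104, -0.0], [1, 0.0, 0.0, 0.13, -0.0]]
-- at [ 4.30e-01 -1.40e-01  5.40e-02  9.34e+01]
```

servo_tool --moves '[[[1,-0.161,-0.032,0,0.008],[1,-0.322,-0.065,0,0.016],[1,-0.484,-0.097,0,0.025],[1,-0.645,-0.13,0,0.033],[1,-0.806,-0.162,0,0.041]]]'

```text
time_s: 17.37
eef_pos: [0.3849, 0.0186, 0.1864]
ee_rot: [-179.9, -0.0, 97.0]
wrist_force: [1.1, -0.7, -0.6]
finger_gap: 0.0122
gripper_force: 60.0
```

servo_tool --moves '[[[1,-0.164,0.023,0.02,0.008],[1,-0.328,0.046,0.04,0.017],[1,-0.491,0.07,0.06,0.025],[1,-0.655,0.093,0.08,0.034],[1,-0.819,0.116,0.1,0.042]]]'

```text
time_s: 17.78
eef_pos: [0.4283, -0.1412, 0.1662]
ee_rot: [-179.9, -0.1, 93.3]
wrist_force: [0.9, 0.1, -1.1]
finger_gap: 0.0124
gripper_force: 60.0
```

servo_tool --moves '[[[1,0,0,0.09,0],[1,0,0,0.18,0],[1,0,0,0.27,0],[1,0,0,0.36,0],[1,0,0,0.42,0]]]'

```text
time_s: 18.2
eef_pos: [0.4271, -0.1391, 0.0809]
ee_rot: [-179.8, -0.1, 93.4]
wrist_force: [-0.3, 0.4, -1.1]
finger_gap: 0.0121
gripper_force: 60.0
```

servo_tool --moves '[[[1,0,0,0.025,0],[1,0,0,0.05,0],[1,0,0,0.075,0],[1,0,0,0.1,0],[1,0,0,0.125,0]]]' --newtons 15

```text
time_s: 18.62
eef_pos: [0.4298, -0.1402, 0.0589]
ee_rot: [179.9, 0.0, 93.4]
wrist_force: [-0.2, 0.7, -1.4]
finger_gap: 0.013
gripper_force: 14.9
```

servo_tool --moves '[[[1,0,0,0.005,0],[1,0,0,0.01,0],[1,0,0,0.015,0],[1,0,0,0.02,0],[1,0,0,0.02,0]]]'

```text
time_s: 19.03
eef_pos: [0.432, -0.14, 0.0574]
ee_rot: [179.7, 0.1, 93.3]
wrist_force: [1.1, 5.0, 13.5]
finger_gap: 0.0133
gripper_force: 15.0
```

servo_tool --moves '[[[1,0,0,0.005,0],[1,0,0,0.01,0],[1,0,0,0.015,0],[1,0,0,0.015,0],[1,0,0,0.015,0]]]'

```text
time_s: 19.45
eef_pos: [0.432, -0.141, 0.0552]
ee_rot: [179.7, 0.2, 93.4]
wrist_force: [-1.4, 3.1, 19.4]
finger_gap: 0.0135
gripper_force: 15.0
```

servo_tool --moves '[[[0.4,0,0,-0.01,0],[0.4,0,0,-0.01,0],[0.4,0,0,-0.01,0],[0.4,0,0,-0.01,0]]]'

```text
time_s: 19.78
eef_pos: [0.4291, -0.14, 0.0537]
ee_rot: [-180.0, 0.0, 93.4]
wrist_force: [-1.1, 0.4, 0.3]
finger_gap: 0.028
gripper_force: 0.0
```

servo_tool --moves '[[[0.4,0,0,-0.15,0],[0.4,0,0,-0.3,0],[0.4,0,0,-0.45,0],[0.4,0,0,-0.6,0],[0.4,0,0,-0.8,0]]]'

```text
time_s: 20.2
eef_pos: [0.4277, -0.1393, 0.2134]
ee_rot: [-179.8, -0.1, 93.4]
wrist_force: [0.5, -2.1, -0.2]
finger_gap: 0.0283
gripper_force: 0.0
```

servo_tool --moves '[[[0.4,0,0.15,0,0],[0.4,0,0.3,0,0],[0.4,0,0.45,0,0],[0.4,0,0.6,0,0],[0.4,0,0.6,0,0]]]'

```text
time_s: 20.62
eef_pos: [0.5542, -0.133, 0.2125]
ee_rot: [179.8, 0.0, 93.4]
wrist_force: [0.5, 0.2, 0.7]
finger_gap: 0.0283
gripper_force: 0.0
```

Run:
```python
from h import *
import pickle
s=state();print(s['eef_pos'],s['ee_rot'])
im=camera('wrist');pickle.dump((im,get_calibration('wrist')),open('v2.pkl','wb'));
for q in regions_of('wrist','panel_yellow')[:2]: print(q['confidence'],q['rect'])
```

```text
[ 0.55424079 -0.13301989  0.21252865] [1.79837598e+02 6.52872488e-04 9.34496411e+01]
0.73 [199.2, 175.7, 136.3, 52.7]
0.32 [231.2, 143.2, 222.8, 286.4]
```

servo_tool --moves '[[[0.4,0.15,0,0,0],[0.4,0.3,0,0,0],[0.4,0.45,0,0,0],[0.4,0.6,0,0,0],[0.4,0.6,0,0,0]]]'

```text
time_s: 21.13
eef_pos: [0.5395, -0.0087, 0.2138]
ee_rot: [-179.9, -0.2, 93.6]
wrist_force: [0.1, -0.3, -0.7]
finger_gap: 0.0282
gripper_force: 0.0
```

Run:
```python
from h import *
import pickle
s=state();print(s['eef_pos'],s['ee_rot'])
im=camera('wrist');pickle.dump((im,get_calibration('wrist')),open('v3.pkl','wb'))
v=pickle.load(open('v2.pkl','rb'))[0]
save('w9',np.vstack([v[20:260,100:500],im[20:320,100:500]]),1.11)
save('w9',np.hstack([cv2.resize(v[20:300,140:440],(400,373)),cv2.resize(im[20:300,140:440],(400,373))]),1)
```

```text
[ 0.53953492 -0.00870474  0.21379084] [-179.89754868   -0.19170665   93.5727054 ]
```

View pics/w9.png

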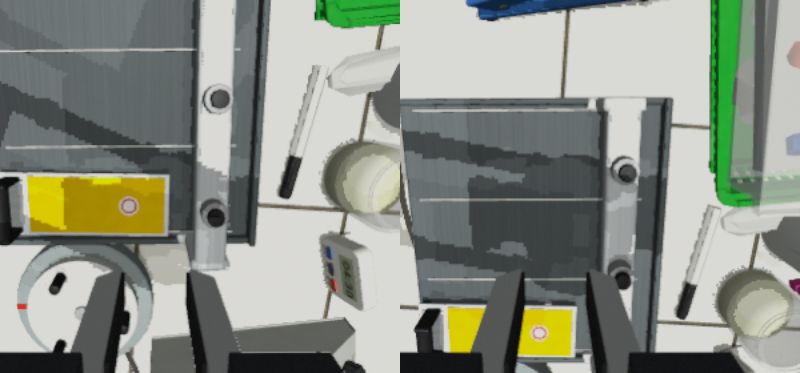

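Run:
```python
from h import *
import pickle
np.set_printoptions(precision=4,suppress=True)
(i2,c2),(i3,c3)=[pickle.load(open(f,'rb')) for f in('v2.pkl','v3.pkl')]
P=lambda x,y:(140+x/1.3333,20+y/1.3333)
def cen(im,uv,r,f):
    u,v=map(int,uv);s=im[v-r:v+r+1,u-r:u+r+1].astype(int);m=f(s);y,x=np.nonzero(m);return (u-r+x.mean(),v-r+y.mean(),len(x))
red=lambda s:(s[...,0]>s[...,1]+60)&(s[...,2]>60)&(s[...,0]>s[...,2]+50)
blk=lambda s:s.max(-1)<60
R2=cen(i2,P(129,206),9,red);R3=cen(i3,P(140,333),9,red);print(R2,R3)
T2=cen(i2,P(219,99),8,blk);T3=cen(i2,P(214,215),8,blk);U1=cen(i3,P(226,172),8,blk);U2=cen(i3,P(221,279),8,blk);print(T2,T3,U1,U2)
print('ring',*tri([(c2,R2[:2]),(c3,R3[:2])]))
X,e=tri([(c2,T2[:2]),(c3,U2[:2])]);print('th2',X,e)
for z in (.105,.115,X[2]): print(z,'th3',onz(c2,T3[:2],z),'th2',onz(c2,T2[:2],z),onz(c3,U2[:2],z),'th1',onz(c3,U1[:2],z))
print('lines v2 @.023',[onz(c2,P(*p),.023) for p in [(0,51),(190,50),(5,147),(190,147)]])
print('lines v3',[onz(c3,P(*p),.023) for p in [(15,110),(195,110),(20,199),(200,199),(27,278),(200,278)]])
print('plate v2',[onz(c2,P(*p),.036) for p in [(165,175),(168,236),(25,177),(28,232)]])
```

```text
(np.float64(235.65217391304347), np.float64(174.6086956521739), 23) (np.float64(244.12), np.float64(269.28), 25)
(np.float64(298.875), np.float64(94.125), 8) (np.float64(301.4264705882353), np.float64(182.9558823529412), 136) (np.float64(308.0), np.float64(151.60377358490567), 53) (np.float64(306.675), np.float64(229.9), 120)
ring [ 0.5301 -0.1375  0.0459] [np.float64(2.4), np.float64(2.4)]
th2 [ 0.5846 -0.0468  0.1213] [np.float64(4.3), np.float64(4.3)]
0.105 th3 [ 0.5928 -0.1271  0.105 ] th2 [ 0.5824 -0.0474  0.105 ] [ 0.5923 -0.0535  0.105 ] th1 [0.585  0.0243 0.105 ]
0.115 th3 [ 0.5911 -0.1244  0.115 ] th2 [ 0.5811 -0.0475  0.115 ] [ 0.5903 -0.0492  0.115 ] th1 [0.5832 0.026  0.115 ]
0.12133942987361865 th3 [ 0.59   -0.1227  0.1213] th2 [ 0.5803 -0.0475  0.1213] [ 0.589  -0.0464  0.1213] th1 [0.5821 0.027  0.1213]
lines v2 @.023 [array([ 0.4171, -0.0198,  0.023 ]), array([ 0.5716, -0.0099,  0.023 ]), array([ 0.4183, -0.0974,  0.023 ]), array([ 0.5782, -0.0878,  0.023 ])]
lines v3 [array([0.4164, 0.0554, 0.023 ]), array([0.5688, 0.0648, 0.023 ]), array([ 0.4186, -0.0221,  0.023 ]), array([ 0.5803, -0.0119,  0.023 ]), array([ 0.423 , -0.0992,  0.023 ]), array([ 0.5875, -0.0887,  0.023 ])]
plate v2 [array([ 0.5578, -0.1113,  0.036 ]), array([ 0.5642, -0.1655,  0.036 ]), array([ 0.4389, -0.1202,  0.036 ]), array([ 0.4402, -0.1693,  0.036 ])]
```

Run:
```python
from h import *
import pickle
np.set_printoptions(precision=4,suppress=True)
(i2,c2),(i3,c3)=[pickle.load(open(f,'rb')) for f in('v2.pkl','v3.pkl')]
print(onz(c2,(235.65,174.6),.0385),onz(c3,(244.1,269.3),.0385))
plan([(.4305,-.140,.13,93.4,5),(.4305,-.140,.055,93.4,5)],g=.3)
plan([(.435,-.133,.055,93.4,5),(.475,-.1307,.055,93.4,10)],g=1,start=(.4305,-.14,.055,93.4))
```

```text
[ 0.5273 -0.1398  0.0385] [ 0.5325 -0.1416  0.0385]
[[0.3, -0.122, -0.117, 0.084, 0.0], [0.3, -0.243, -0.235, 0.168, 0.001], [0.3, -0.365, -0.352, 0.251, 0.001], [0.3, -0.487, -0.47, 0.335, 0.002], [0.3, -0.608, -0.587, 0.419, 0.002]]
-- at [ 0.43 -0.14  0.13 93.4 ]
[[0.3, 0.0, 0.0, 0.075, -0.0], [0.3, 0.0, 0.0, 0.15, -0.0], [0.3, 0.0, 0.0, 0.225, -0.0], [0.3, 0.0, 0.0, 0.3, -0.0], [0.3, 0.0, 0.0, 0.375, -0.0]]
-- at [ 0.43  -0.14   0.055 93.4  ]
[[1, 0.007, 0.005, -0.0, -0.0], [1, 0.013, 0.01, -0.0, -0.0], [1, 0.02, 0.015, -0.0, -0.0], [1, 0.027, 0.02, -0.0, -0.0], [1, 0.034, 0.025, -0.0, -0.0]]
-- at [ 0.435 -0.133  0.055 93.4  ]
[[1, -0.0, 0.02, -0.0, -0.0], [1, -0.0, 0.04, -0.0, -0.0], [1, -0.0, 0.06, -0.0, -0.0], [1, -0.0, 0.08, -0.0, -0.0], [1, -0.0, 0.1, -0.0, -0.0]]
[[1, -0.0, 0.02, -0.0, -0.0], [1, -0.0, 0.04, -0.0, -0.0], [1, -0.0, 0.06, -0.0, -0.0], [1, -0.0, 0.08, -0.0, -0.0], [1, -0.0, 0.1, -0.0, -0.0]]
-- at [ 0.475 -0.131  0.055 93.4  ]
```

servo_tool --moves '[[[0.3,-0.122,-0.117,0.084,0],[0.3,-0.243,-0.235,0.168,0],[0.3,-0.365,-0.352,0.25,0],[0.3,-0.487,-0.47,0.335,0],[0.3,-0.608,-0.587,0.42,0]]]'

```text
time_s: 21.6
eef_pos: [0.4298, -0.1433, 0.1292]
ee_rot: [-180.0, 0.1, 93.4]
wrist_force: [-0.6, -0.8, 0.4]
finger_gap: 0.0329
gripper_force: 0.0
```

servo_tool --moves '[[[0.3,0,0,0.075,0],[0.3,0,0,0.15,0],[0.3,0,0,0.225,0],[0.3,0,0,0.3,0],[0.3,0,0,0.375,0]]]'

```text
time_s: 22.02
eef_pos: [0.4308, -0.1428, 0.0543]
ee_rot: [-180.0, 0.0, 93.3]
wrist_force: [0.2, 0.1, 0.8]
finger_gap: 0.0331
gripper_force: 0.0
```

servo_tool --moves '[[[1,0,0,0,0],[1,0,0,0,0],[1,0,0,0,0],[1,0,0,0,0],[1,0,0,0,0]]]' --newtons 25

```text
time_s: 22.43
eef_pos: [0.4325, -0.142, 0.0557]
ee_rot: [179.9, 0.1, 93.4]
wrist_force: [0.5, -0.6, -0.4]
finger_gap: 0.0131
gripper_force: 25.0
```

servo_tool --moves '[[[1,0.008,0.005,0,0],[1,0.016,0.01,0,0],[1,0.025,0.015,0,0],[1,0.033,0.02,0,0],[1,0.041,0.025,0,0]]]'

```text
time_s: 22.85
eef_pos: [0.4371, -0.1337, 0.0556]
ee_rot: [180.0, 0.1, 93.4]
wrist_force: [-2.2, -3.7, 5.4]
finger_gap: 0.0132
gripper_force: 25.0
```

servo_tool --moves '[[[1,0,0.03,0,0],[1,0,0.06,0,0],[1,0,0.09,0,0],[1,0,0.12,0,0],[1,0,0.15,0,0]]]'

```text
time_s: 23.27
eef_pos: [0.462, -0.13, 0.0555]
ee_rot: [-179.5, -0.1, 93.5]
wrist_force: [-10.6, -1.3, 15.4]
finger_gap: 0.0133
gripper_force: 25.0
```

Run:
```python
from h import *
import pickle
s=state();print(s['eef_pos'],s['ee_rot'],s['finger_gap'],s['wrist_force'])
im=camera('wrist');pickle.dump((im,get_calibration('wrist')),open('v4.pkl','wb'))
save('w10',cv2.resize(im[60:340,180:500],(800,600) if 0 else (686,600)),1)
```

```text
[ 0.46201456 -0.12996596  0.05548014] [-1.79475393e+02 -1.16481823e-01  9.34713681e+01] 0.013250543658927789 [-10.63072506  -1.2704861   15.42178348]
```

View pics/w10.png

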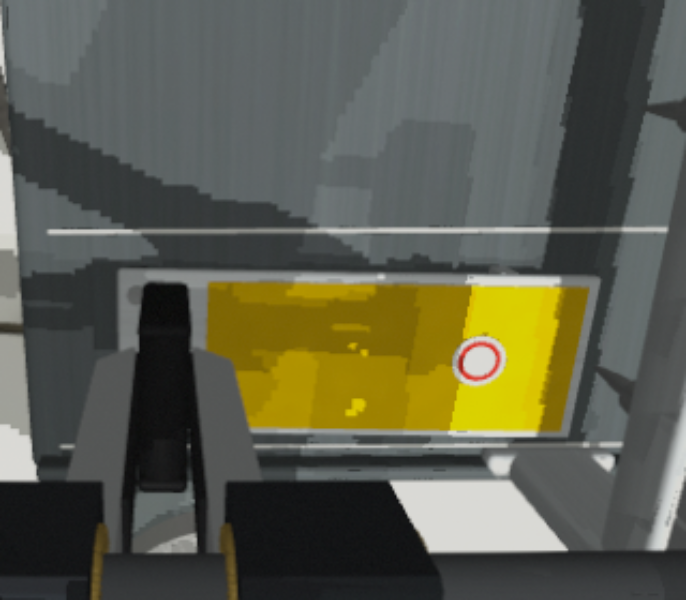

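Ring at (480,360), needle-3 tip at (598,370), needle-2 tip at (645,107) in the crop; panel straight in the lane. Computing the remaining slide.

Run:
```python
from h import *
import pickle
np.set_printoptions(precision=4,suppress=True)
i,c=pickle.load(open('v4.pkl','rb'))
P=lambda x,y:(180+x/2.144,60+y/2.144)
a=np.deg2rad(93.4)
for zf in(.036,.0385):
    r=onz(c,P(480,360),zf);n=onz(c,P(598,370),zf+.007);n2=onz(c,P(645,107),zf+.007);d=n-r
    print(r,n,n2,'tool x,y mm',1000*(np.cos(a)*d[0]+np.sin(a)*d[1]),1000*(np.sin(a)*d[0]-np.cos(a)*d[1]))
    print('line23',[onz(c,P(*p),zf-.013) for p in [(60,232),(660,229)]])
```

```text
[ 0.5642 -0.1279  0.036 ] [ 0.5979 -0.1262  0.043 ] [ 0.5918 -0.0473  0.043 ] tool x,y mm -0.26974365156361885 33.767731651651275
line23 [array([ 0.4282, -0.0976,  0.023 ]), array([ 0.6205, -0.0845,  0.023 ])]
[ 0.5629 -0.1269  0.0385] [ 0.5961 -0.1251  0.0455] [ 0.59   -0.0472  0.0455] tool x,y mm -0.22620490860142417 33.28111499768902
line23 [array([ 0.4286, -0.097 ,  0.0255]), array([ 0.6185, -0.0841,  0.0255])]
```

servo_tool --moves '[[[1,0,0,-0.008,0],[1,0,0.015,-0.008,0],[1,0,0.035,-0.008,0],[1,0,0.055,-0.008,0],[1,0,0.075,-0.008,0]]]'

```text
time_s: 23.73
eef_pos: [0.4822, -0.1301, 0.0562]
ee_rot: [180.0, -0.0, 93.4]
wrist_force: [-0.5, 0.3, -1.5]
finger_gap: 0.0132
gripper_force: 25.0
```

servo_tool --moves '[[[1,0,0.02,0,0],[1,0,0.04,0,0],[1,0,0.06,0,0],[1,0,0.078,0,0],[1,0,0.088,0,0]]]'

```text
time_s: 24.15
eef_pos: [0.4998, -0.1293, 0.0564]
ee_rot: [180.0, 0.0, 93.4]
wrist_force: [-0.0, 0.7, -1.8]
finger_gap: 0.0134
gripper_force: 25.0
```

```bash
cat >> h.py <<'E'
def redring(im,uv,r=12):
    u,v=map(int,uv);s=im[v-r:v+r+1,u-r:u+r+1].astype(int)
    m=(s[...,0]>s[...,1]+60)&(s[...,0]>s[...,2]+50)&(s[...,2]>50)
    y,x=np.nonzero(m);return ((x.min()+x.max())/2+u-r,(y.min()+y.max())/2+v-r,len(x)) if len(x) else None
E
python3 - <<'E'
from h import *
import pickle
np.set_printoptions(precision=4,suppress=True)
s=state();print(s['eef_pos'],s['ee_rot'],s['wrist_force'])
im=camera('wrist');c=get_calibration('wrist');pickle.dump((im,c),open('v5.pkl','wb'))
pr=proj(c,(.595,-.125,.0385));print(pr,proj(c,(.596,-.125,.0455)))
r=redring(im,pr,16);print(r,onz(c,r[:2],.0385))
E
```

```text
[ 0.4998 -0.1293  0.0564] [179.9776   0.0098  93.3867] [-0.0369  0.6637 -1.7804]
[397.5221 225.0105] [403.5848 229.3335]
(np.float64(409.0), np.float64(220.0), 1) [ 0.6021 -0.1209  0.0385]
```

servo_tool --moves '[[[1,0.003,-0.008,0.004,0],[1,0.006,-0.016,0.008,0],[1,0.007,-0.0225,0.008,0],[1,0.007,-0.0225,0.008,0],[1,0.007,-0.0225,0.008,0]]]'

```text
time_s: 24.62
eef_pos: [0.4954, -0.1285, 0.0556]
ee_rot: [179.9, 0.1, 93.4]
wrist_force: [3.1, -0.9, 3.9]
finger_gap: 0.0129
gripper_force: 25.0
```

Run:
```python
from h import *
import pickle
np.set_printoptions(precision=4,suppress=True)
s=state();print(s['eef_pos'],s['ee_rot'],s['wrist_force'])
im=camera('wrist');c=get_calibration('wrist');pickle.dump((im,c),open('v6.pkl','wb'))
pr=proj(c,(.595,-.125,.0385));print(pr,proj(c,(.596,-.125,.0455)))
u,v=map(int,pr);sub=im[v-40:v+40,u-60:u+50].astype(int)
m=(sub[...,0]-np.maximum(sub[...,1],sub[...,2])>40);y,x=np.nonzero(m);print(list(zip(x+u-60,y+v-40)))
save('w11',cv2.resize(im[v-45:v+45,u-65:u+55],(720,540),interpolation=cv2.INTER_CUBIC),1)
```

```text
[ 0.4954 -0.1285  0.0556] [179.8671   0.0616  93.3672] [ 3.0604 -0.8848  3.9064]
[404.4097 226.8305] [410.7095 231.2221]
[(np.int64(400), np.int64(218)), (np.int64(401), np.int64(218)), (np.int64(402), np.int64(218)), (np.int64(403), np.int64(218)), (np.int64(404), np.int64(218)), (np.int64(405), np.int64(218)), (np.int64(406), np.int64(218)), (np.int64(407), np.int64(218)), (np.int64(398), np.int64(219)), (np.int64(399), np.int64(219)), (np.int64(400), np.int64(219)), (np.int64(401), np.int64(219)), (np.int64(402), np.int64(219)), (np.int64(403), np.int64(219)), (np.int64(404), np.int64(219)), (np.int64(405), np.int64(219)), (np.int64(406), np.int64(219)), (np.int64(407), np.int64(219)), (np.int64(408), np.int64(219)), (np.int64(409), np.int64(219)), (np.int64(397), np.int64(220)), (np.int64(398), np.int64(220)), (np.int64(399), np.int64(220)), (np.int64(400), np.int64(220)), (np.int64(407), np.int64(220)), (np.int64(408), np.int64(220)), (np.int64(409), np.int64(220)), (np.int64(410), np.int64(220)), (np.int64(396), np.int64(221)), (np.int64(397), np.int64(221)), (np.int64(398), np
[... 1553 characters left out ...]
.int64(396), np.int64(233)), (np.int64(397), np.int64(233)), (np.int64(398), np.int64(233)), (np.int64(399), np.int64(233)), (np.int64(405), np.int64(233)), (np.int64(406), np.int64(233)), (np.int64(407), np.int64(233)), (np.int64(396), np.int64(234)), (np.int64(397), np.int64(234)), (np.int64(398), np.int64(234)), (np.int64(399), np.int64(234)), (np.int64(400), np.int64(234)), (np.int64(401), np.int64(234)), (np.int64(402), np.int64(234)), (np.int64(403), np.int64(234)), (np.int64(404), np.int64(234)), (np.int64(405), np.int64(234)), (np.int64(399), np.int64(235)), (np.int64(400), np.int64(235)), (np.int64(401), np.int64(235)), (np.int64(402), np.int64(235)), (np.int64(403), np.int64(235))]
```

View pics/w11.png

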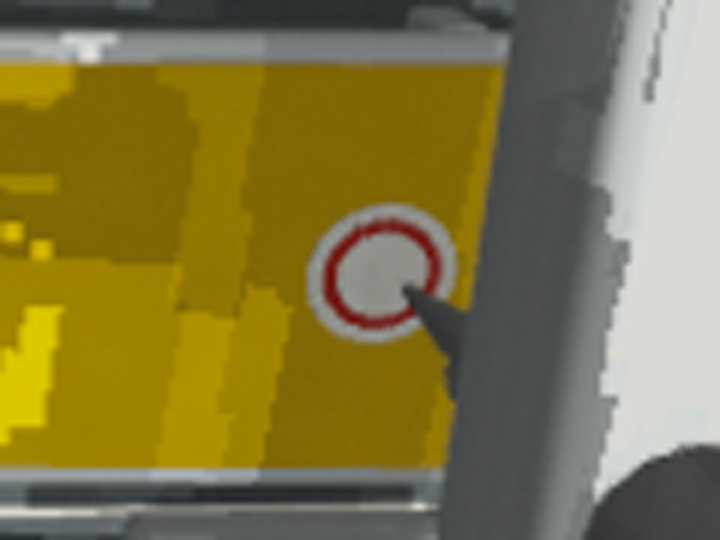

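Needle tip at (408,290) points inside the ring (centre ~385,273); after parallax the offset is about 1 mm. Releasing and going for the green panel.

servo_tool --moves '[[[0.3,0,0,-0.005,0],[0.3,0,0,-0.005,0],[0.3,0,0,-0.005,0],[0.3,0,0,-0.005,0]]]'

```text
time_s: 25.0
eef_pos: [0.4934, -0.1277, 0.0553]
ee_rot: [-179.9, -0.1, 93.4]
wrist_force: [1.1, -0.2, -0.1]
finger_gap: 0.0325
gripper_force: 0.0
```

servo_tool --moves '[[[0.3,0,0,-0.15,0],[0.3,0,0,-0.3,0],[0.3,0,0,-0.5,0],[0.3,0,0,-0.7,0],[0.3,0,0,-0.9,0]]]'

```text
time_s: 25.42
eef_pos: [0.4934, -0.1277, 0.2371]
ee_rot: [-179.9, -0.0, 93.4]
wrist_force: [0.9, -0.1, -0.8]
finger_gap: 0.0328
gripper_force: 0.0
```

Run:
```python
from h import *
np.set_printoptions(precision=4,suppress=True)
s=state();print(s['eef_pos'],s['ee_rot'],s['finger_gap'])
im=camera('wrist');c=get_calibration('wrist');pr=proj(c,(.595,-.125,.0385))
u,v=map(int,pr);sub=im[v-30:v+30,u-30:u+30].astype(int)
m=(sub[...,0]-np.maximum(sub[...,1],sub[...,2])>40);y,x=np.nonzero(m)
if len(x):
    p=((x.min()+x.max())/2+u-30,(y.min()+y.max())/2+v-30);print(len(x),pr,p,onz(c,p,.0385))
plan([(.45,.23,.25,100.5,10)],g=.4)
```

```text
[ 0.4934 -0.1277  0.2371] [-179.8885   -0.0438   93.3809] 0.03279060867500817
9 [331.9671 163.5353] (np.float64(335.5), np.float64(168.5)) [ 0.6003 -0.1311  0.0385]
[[0.4, 0.181, -0.013, -0.002, -0.008], [0.4, 0.362, -0.027, -0.005, -0.017], [0.4, 0.543, -0.04, -0.007, -0.025], [0.4, 0.723, -0.053, -0.009, -0.033], [0.4, 0.904, -0.067, -0.011, -0.041]]
[[0.4, 0.181, -0.002, -0.002, -0.008], [0.4, 0.363, -0.004, -0.005, -0.017], [0.4, 0.544, -0.006, -0.007, -0.025], [0.4, 0.725, -0.008, -0.009, -0.033], [0.4, 0.907, -0.011, -0.011, -0.041]]
-- at [  0.45   0.23   0.25 100.5 ]
```

servo_tool --moves '[[[0.4,0.18,-0.013,0,-0.008],[0.4,0.36,-0.027,0,-0.017],[0.4,0.54,-0.04,-0.007,-0.025],[0.4,0.72,-0.053,-0.009,-0.033],[0.4,0.9,-0.067,-0.011,-0.041]]]'

```text
time_s: 25.88
eef_pos: [0.4694, 0.0521, 0.2375]
ee_rot: [-179.9, -0.0, 96.9]
wrist_force: [-0.5, -0.8, 0.2]
finger_gap: 0.0286
gripper_force: 0.0
```

servo_tool --moves '[[[0.4,0.18,-0.002,0,-0.008],[0.4,0.36,-0.004,-0.005,-0.017],[0.4,0.54,-0.006,-0.007,-0.025],[0.4,0.72,-0.008,-0.009,-0.033],[0.4,0.91,-0.011,-0.011,-0.041]]]'

```text
time_s: 26.3
eef_pos: [0.4454, 0.2324, 0.2396]
ee_rot: [-179.9, 0.0, 100.4]
wrist_force: [-0.4, -0.1, 0.7]
finger_gap: 0.0286
gripper_force: 0.0
```

Run:
```python
from h import *
np.set_printoptions(precision=4,suppress=True)
s=state();print(s['eef_pos'],s['ee_rot'],s['finger_gap'])
im=camera('wrist');c=get_calibration('wrist');pr=proj(c,(.5573,.2847,.104))
r=redring(im,pr,20);print(pr,r,onz(c,r[:2],.104))
print('bar pred',proj(c,(.4495,.2708,.073)))
for q in regions_of('wrist','panel_green_grip')[:2]:
    m=q['mask'];print(q['confidence'],q['rect'])
    k=m&(im.max(2)<60);y,x=np.nonzero(k);print(k.sum(),x.mean(),y.mean(),x.min(),x.max(),y.min(),y.max())
plan([(.4495,.2708,.14,100.5,5),(.4495,.2708,.061,100.5,5)],g=.4)
```

```text
[0.4454 0.2324 0.2396] [-179.9333    0.0428  100.4467] 0.02856176571843492
[374.911  157.3988] (np.float64(373.5), np.float64(153.0), 48) [0.5546 0.2888 0.104 ]
bar pred [266.7786 146.2365]
0.94 [330.2, 144.5, 137.6, 62.2]
620 267.3790322580645 142.16774193548386 259 283 119 165
[[0.4, 0.033, 0.011, 0.099, 0.001], [0.4, 0.067, 0.022, 0.199, 0.001], [0.4, 0.1, 0.033, 0.298, 0.002], [0.4, 0.134, 0.045, 0.398, 0.003], [0.4, 0.167, 0.056, 0.497, 0.003]]
-- at [  0.45    0.271   0.14  100.5  ]
[[0.4, 0.0, 0.0, 0.079, -0.0], [0.4, 0.0, 0.0, 0.158, -0.0], [0.4, 0.0, 0.0, 0.237, -0.0], [0.4, 0.0, 0.0, 0.316, -0.0], [0.4, 0.0, 0.0, 0.395, -0.0]]
-- at [  0.45    0.271   0.061 100.5  ]
```

servo_tool --moves '[[[0.4,0.036,0.011,0.1,0],[0.4,0.072,0.022,0.2,0],[0.4,0.11,0.033,0.3,0.002],[0.4,0.147,0.043,0.4,0.003],[0.4,0.183,0.053,0.497,0.003]]]'

```text
time_s: 26.82
eef_pos: [0.4498, 0.2682, 0.1393]
ee_rot: [-179.9, 0.1, 100.1]
wrist_force: [0.3, 0.1, -0.4]
finger_gap: 0.0282
gripper_force: 0.0
```

servo_tool --moves '[[[0.4,0,0,0.08,0],[0.4,0,0,0.16,0],[0.4,0,0,0.237,0],[0.4,0,0,0.316,0],[0.4,0,0,0.395,0]]]'

```text
time_s: 27.23
eef_pos: [0.4499, 0.2678, 0.0606]
ee_rot: [-179.9, 0.1, 100.1]
wrist_force: [-0.5, 0.1, 0.2]
finger_gap: 0.0281
gripper_force: 0.0
```

servo_tool --moves '[[[1,0,0,0,0],[1,0,0,0,0],[1,0,0,0,0],[1,0,0,0,0],[1,0,0,0,0]]]' --newtons 6

```text
time_s: 27.65
eef_pos: [0.4504, 0.2689, 0.0625]
ee_rot: [180.0, 0.0, 100.2]
wrist_force: [-0.8, -1.3, -1.0]
finger_gap: 0.0141
gripper_force: 6.0
```

servo_tool --moves '[[[1,0,-0.002,-0.02,0],[1,0,-0.003,-0.04,0],[1,0,-0.004,-0.06,0],[1,0,-0.005,-0.08,0],[1,0,-0.005,-0.1,0]]]'

```text
time_s: 28.07
eef_pos: [0.4495, 0.269, 0.0826]
ee_rot: [180.0, -0.0, 100.2]
wrist_force: [-0.6, 0.5, -1.8]
finger_gap: 0.0137
gripper_force: 6.0
```

servo_tool --moves '[[[1,0,0.001,-0.02,0],[1,0,0.003,-0.04,0],[1,0,0.005,-0.06,0],[1,0,0.008,-0.08,0],[1,0,0.011,-0.1,0]]]'

```text
time_s: 28.48
eef_pos: [0.4516, 0.2693, 0.1022]
ee_rot: [180.0, 0.0, 100.2]
wrist_force: [-1.2, -0.8, -2.3]
finger_gap: 0.0136
gripper_force: 6.0
```

servo_tool --moves '[[[1,0,0.004,-0.02,0],[1,0,0.009,-0.039,0],[1,0,0.015,-0.058,0],[1,0,0.021,-0.077,0],[1,0,0.028,-0.095,0]]]'

```text
time_s: 28.9
eef_pos: [0.4572, 0.2703, 0.1212]
ee_rot: [180.0, 0.0, 100.2]
wrist_force: [-0.2, -0.3, -1.8]
finger_gap: 0.0133
gripper_force: 6.0
```

servo_tool --moves '[[[1,0,0.007,-0.018,0],[1,0,0.007,-0.018,0],[1,0,0.007,-0.018,0],[1,0,0.007,-0.018,0]]]' --newtons 60

```text
time_s: 29.23
eef_pos: [0.4582, 0.2704, 0.1242]
ee_rot: [-180.0, 0.0, 100.2]
wrist_force: [0.3, -0.5, -1.7]
finger_gap: 0.0125
gripper_force: 60.0
```

Run:
```python
from h import *
np.set_printoptions(precision=4,suppress=True)
s=state();print(s['eef_pos'],s['ee_rot'],s['finger_gap'],s['wrist_force'])
im=camera('wrist');c=get_calibration('wrist');x,y,z=s['eef_pos']
f=np.array([.983,.182])
for ph in (-10,0,10,32):
    a=np.deg2rad(ph);F=.108*np.cos(a)+.032*np.sin(a);U=.108*np.sin(a)-.032*np.cos(a)
    print(ph,proj(c,(x+F*.983+.006*.182,y+F*.182-.006*.983,z+.013+U)))
s=im.astype(int);m=(s[...,0]>s[...,1]+60)&(s[...,0]>s[...,2]+50)&(s[...,2]>50)
n,l,st,ce=cv2.connectedComponentsWithStats(m.astype(np.uint8),connectivity=8)
print([(st[i].tolist()) for i in range(1,n) if st[i][4]>15])
```

```text
[0.4582 0.2704 0.1242] [-179.9749    0.0111  100.1678] 0.012482004290612124 [ 0.2884 -0.4677 -1.7293]
-10 [393.7095 220.0111]
0 [415.2222 230.1599]
10 [436.0986 242.7919]
32 [475.8038 281.5781]
[[407, 225, 17, 17, 39]]
```

The green panel is level (ring at 415,233, as predicted for 0°). Lifting off and drawing out.

servo_tool --moves '[[[1,0,-0.011,-0.018,0],[1,0,-0.022,-0.036,0],[1,0,-0.033,-0.054,0],[1,0,-0.044,-0.072,0],[1,0,-0.046,-0.074,0]]]'

```text
time_s: 29.7
eef_pos: [0.4495, 0.269, 0.1397]
ee_rot: [179.9, 0.0, 100.2]
wrist_force: [2.8, 0.3, -5.4]
finger_gap: 0.0127
gripper_force: 60.0
```

servo_tool --moves '[[[1,0,-0.05,0,0],[1,0,-0.1,0,0],[1,0,-0.15,0,0],[1,0,-0.2,0,0],[1,0,-0.25,0,0]]]'

```text
time_s: 30.12
eef_pos: [0.3986, 0.2598, 0.1394]
ee_rot: [-180.0, 0.0, 100.2]
wrist_force: [0.1, -0.3, -1.9]
finger_gap: 0.0126
gripper_force: 60.0
```

servo_tool --moves '[[[1,0,-0.05,0,0],[1,0,-0.1,0,0],[1,0,-0.12,-0.06,0],[1,0,-0.12,-0.15,0],[1,0,-0.12,-0.25,0]]]'

```text
time_s: 30.53
eef_pos: [0.3746, 0.2553, 0.1892]
ee_rot: [-179.9, 0.0, 100.2]
wrist_force: [0.3, 0.3, -2.0]
finger_gap: 0.0125
gripper_force: 60.0
```

Run:
```python
from h import *
np.set_printoptions(precision=4,suppress=True)
s=state();print(s['eef_pos'],s['ee_rot'],s['finger_gap'],s['wrist_force'])
im=camera('wrist');c=get_calibration('wrist');x,y,z=s['eef_pos']
for ph in (-20,-10,0,10):
    a=np.deg2rad(ph);F=.108*np.cos(a)+.032*np.sin(a);U=.108*np.sin(a)-.032*np.cos(a)
    print(ph,proj(c,(x+F*.984+.006*.177,y+F*.177-.006*.984,z+.013+U)))
s=im.astype(int);m=(s[...,0]>s[...,1]+60)&(s[...,0]>s[...,2]+50)&(s[...,2]>50)
n,l,st,ce=cv2.connectedComponentsWithStats(m.astype(np.uint8),connectivity=8)
print([(st[i].tolist()) for i in range(1,n) if st[i][4]>15])
plan([(.385,.10,.18,96,5),(.428,.028,.16,93.4,5),(.428,.028,.08,93.4,5)],g=1)
```

```text
[0.3746 0.2553 0.1892] [-179.8702    0.0386  100.1894] 0.012536530890599532 [ 0.3114  0.3231 -2.0472]
-20 [364.8317 211.5268]
-10 [385.7527 219.3603]
0 [406.297  229.1945]
10 [426.039  241.3723]
[[407, 225, 19, 17, 45]]
[[1, -0.156, -0.021, 0.014, 0.01], [1, -0.311, -0.041, 0.027, 0.02], [1, -0.467, -0.062, 0.041, 0.029], [1, -0.622, -0.082, 0.054, 0.039], [1, -0.778, -0.103, 0.068, 0.049]]
-- at [ 0.385  0.1    0.18  96.   ]
[[1, -0.076, 0.035, 0.02, 0.006], [1, -0.152, 0.07, 0.04, 0.012], [1, -0.228, 0.106, 0.06, 0.018], [1, -0.304, 0.141, 0.08, 0.024], [1, -0.381, 0.176, 0.1, 0.03]]
-- at [ 0.428  0.028  0.16  93.4  ]
[[1, 0.0, 0.0, 0.08, -0.0], [1, 0.0, 0.0, 0.16, -0.0], [1, 0.0, 0.0, 0.24, -0.0], [1, 0.0, 0.0, 0.32, -0.0], [1, 0.0, 0.0, 0.4, -0.0]]
-- at [ 0.428  0.028  0.08  93.4  ]
```

servo_tool --moves '[[[1,-0.156,-0.021,0.014,0.01],[1,-0.311,-0.041,0.027,0.02],[1,-0.467,-0.062,0.04,0.03],[1,-0.622,-0.082,0.054,0.04],[1,-0.778,-0.103,0.068,0.049]]]'

```text
time_s: 31.0
eef_pos: [0.3829, 0.0979, 0.1752]
ee_rot: [180.0, 0.0, 96.0]
wrist_force: [1.3, 1.3, -0.3]
finger_gap: 0.0124
gripper_force: 60.0
```

servo_tool --moves '[[[1,-0.08,0.035,0.02,0.006],[1,-0.158,0.07,0.04,0.012],[1,-0.237,0.106,0.06,0.018],[1,-0.316,0.141,0.08,0.024],[1,-0.396,0.176,0.1,0.03]]]'

```text
time_s: 31.42
eef_pos: [0.4267, 0.0232, 0.1551]
ee_rot: [180.0, 0.0, 93.3]
wrist_force: [-0.4, 0.5, -0.9]
finger_gap: 0.0125
gripper_force: 60.0
```

servo_tool --moves '[[[1,0,0,0.08,0],[1,0,0,0.16,0],[1,0,0,0.24,0],[1,0,0,0.32,0],[1,0,0,0.4,0]]]'

```text
time_s: 31.83
eef_pos: [0.4263, 0.024, 0.0747]
ee_rot: [180.0, 0.0, 93.4]
wrist_force: [-0.3, -0.1, -1.4]
finger_gap: 0.0125
gripper_force: 60.0
```

servo_tool --moves '[[[1,0,0,0.022,0],[1,0,0,0.044,0],[1,0,0,0.066,0],[1,0,0,0.088,0],[1,0,0,0.1,0]]]' --newtons 8

```text
time_s: 32.25
eef_pos: [0.4273, 0.0238, 0.0566]
ee_rot: [179.9, 0.0, 93.4]
wrist_force: [-4.1, -0.5, 13.2]
finger_gap: 0.0139
gripper_force: 8.0
```

servo_tool --moves '[[[0.5,0,0,-0.008,0],[0.5,0,0,-0.008,0],[0.5,0,0,-0.008,0],[0.5,0,0,-0.008,0],[0.5,0,0,-0.008,0]]]'

```text
time_s: 32.67
eef_pos: [0.4272, 0.0239, 0.0574]
ee_rot: [180.0, 0.0, 93.4]
wrist_force: [-0.1, 0.7, 0.3]
finger_gap: 0.0238
gripper_force: 0.0
```

servo_tool --moves '[[[1,0,0,0,0],[1,0,0,0,0],[1,0,0,0,0],[1,0,0,0,0],[1,0,0,0,0]]]' --newtons 25

```text
time_s: 33.08
eef_pos: [0.427, 0.0239, 0.0573]
ee_rot: [180.0, 0.0, 93.4]
wrist_force: [0.8, -0.3, 0.5]
finger_gap: 0.0131
gripper_force: 25.0
```

servo_tool --moves '[[[1,0,0.02,-0.003,0],[1,0,0.04,-0.003,0],[1,0,0.06,-0.003,0],[1,0,0.08,-0.003,0],[1,0,0.08,-0.003,0]]]'

```text
time_s: 33.5
eef_pos: [0.4443, 0.0248, 0.0578]
ee_rot: [179.9, 0.0, 93.4]
wrist_force: [0.3, -0.1, -1.8]
finger_gap: 0.0137
gripper_force: 25.0
```

```bash
cat >> h.py <<'E'
def reds(im):
    s=im.astype(int);m=(s[...,0]-np.maximum(s[...,1],s[...,2])>40)
    n,l,st,ce=cv2.connectedComponentsWithStats(m.astype(np.uint8),connectivity=8)
    return [(st[i].tolist(),(st[i][0]+(st[i][2]-1)/2,st[i][1]+(st[i][3]-1)/2)) for i in range(1,n) if st[i][4]>15]
E
python3 - <<'E'
from h import *
import pickle
np.set_printoptions(precision=4,suppress=True)
s=state();print(s['eef_pos'],s['ee_rot'],s['finger_gap'],s['wrist_force'])
im=camera('wrist');c=get_calibration('wrist');pickle.dump((im,c),open('v7.pkl','wb'))
for st,p in reds(im): print(st,p,onz(c,p,.0385))
print('needle1 pred',proj(c,(.584,.0307,.0455)))
# green paint extent -> panel yaw
h=cv2.cvtColor(im,cv2.COLOR_RGB2HSV);m=((h[...,0]>65)&(h[...,0]<90)&(h[...,1]>90)).astype(np.uint8)
n,l,st,ce=cv2.connectedComponentsWithStats(m);i=1+st[1:,4].argmax();print(st[i],cv2.minAreaRect(np.argwhere(l==i)[:,::-1].astype(np.float32)))
# dark needle candidates around predicted
u,v=map(int,proj(c,(.584,.0307,.0455)));print(im[v-14:v+15,u-18:u+19].max(2)[::2,::2])
E
```

```text
[0.4443 0.0248 0.0578] [179.9313   0.0124  93.3816] 0.013702717962098526 [ 0.2695 -0.1414 -1.8394]
[402, 222, 20, 19, 131] (np.float64(411.5), np.float64(231.0)) [0.5499 0.0248 0.0385]
needle1 pred [468.4053 229.8419]
[  276   189   175    67 10224] ((363.0, 222.0), (66.0, 174.0), 90.0)
[[103  50  50  50  52  59  58  58  78 112 112 111 112 111 108 111 112 110
  109]
 [ 76  49  49  50  51  59  58  56 101 112 111 112 112 110 108 112 110 110
  109]
 [ 64  48  50  49  52  58  59  57 112 114 112 111 111 110 109 112 109 110
  111]
 [ 57  48  49  51  59  59  60  71 112 114 112 112 112 107 110 112 109 111
  111]
 [ 51  49  51  50  60  58  60  76 115 113 111 113 111 109 111 112 110 111
  111]
 [ 50  50  50  52  59  57  57 102 115 111 112 113 110 108 111 111 110 111
  111]
 [ 50  49  51  50  59  57  58  72  81 109 112 112 111 109 112 111 109 110
  111]
 [ 49  51  50  60  58  58  58  57  53  57  66 103 109 109 113 110 111 111
  101]
 [ 49  52  50  60  58  59  57  75 104  51  55  59  62  80 104 109 110 111
   86]
 [ 48  50  52  60  59  60  58  84 114 100  54  54  57  60  64  71 103  95
   75]
 [ 49  51  51  59  57  57  58 107 111 112 103  56  54  57  60  62  60  62
   73]
 [ 49  52  59  58  57  58  60 116 110 111 112 101  58  53  56  55  58  61
   74]
 [ 51  51  59  59  59  58  78 114 110 111 113 110  98  62  55  54  55  66
   74]
 [ 50  50  60  58  59  58  83 113 110 112 112 110 111  96  57  56  54  73
   75]
 [ 51  60  60  58  60  57 115 113 111 112 113 111 111  96  57  57  56  74
   75]]
```

Run:
```python
from h import *
import pickle
np.set_printoptions(precision=4,suppress=True)
im,c=pickle.load(open('v7.pkl','rb'))
n=onz(c,(464.7,228.5),.0455);r=onz(c,(411.5,231),.0385);d=n-r;a=np.deg2rad(93.4)
print(n,r,(np.cos(a)*d[0]+np.sin(a)*d[1])/.2,(np.sin(a)*d[0]-np.cos(a)*d[1])/.2)
```

```text
[0.5812 0.0315 0.0455] [0.5499 0.0248 0.0385] 0.024228120370083945 0.15853942982822003
```

servo_tool --moves '[[[1,0.012,0.005,0,0],[1,0.024,0.01,0,0],[1,0.024,0.03,0,0],[1,0.024,0.055,0,0],[1,0.024,0.08,0,0]]]'

```text
time_s: 33.97
eef_pos: [0.459, 0.0307, 0.0579]
ee_rot: [180.0, 0.0, 93.4]
wrist_force: [-0.4, 0.1, -1.2]
finger_gap: 0.0132
gripper_force: 25.0
```

servo_tool --moves '[[[1,0,0.02,0,0],[1,0,0.04,0,0],[1,0,0.06,0,0],[1,0,0.072,0,0],[1,0,0.072,0,0]]]'

```text
time_s: 34.38
eef_pos: [0.4738, 0.0314, 0.0578]
ee_rot: [180.0, 0.0, 93.4]
wrist_force: [0.3, 0.2, -2.0]
finger_gap: 0.0131
gripper_force: 25.0
```

Run:
```python
from h import *
import pickle
np.set_printoptions(precision=4,suppress=True)
s=state();print(s['eef_pos'],s['ee_rot'],s['finger_gap'],s['wrist_force'])
im=camera('wrist');c=get_calibration('wrist');pickle.dump((im,c),open('v8.pkl','wb'))
for st,p in reds(im): print(st,p,onz(c,p,.0385))
n=(.5812,.0315,.0455);print('tip',proj(c,n),'foot',proj(c,(n[0],n[1],.0385)))
u,v=map(int,proj(c,n));print(im[v-12:v+13,u-20:u+17].max(2)[::2,::2])
```

```text
[0.4738 0.0314 0.0578] [179.9553   0.0091  93.3788] 0.013112254782682535 [ 0.2849  0.2303 -1.9583]
[402, 223, 19, 18, 100] (np.float64(411.0), np.float64(231.5)) [0.5794 0.031  0.0385]
tip [418.8035 235.2874] foot [413.7963 230.9206]
[[145 138 121 122 143 130 116 116 114 117 146 134  71  72  72  83  83  84
   82]
 [144 127 187 143 116 116 141 141 138 118 114 147 127  73  71  72  77  83
   82]
 [144 150 144 116 130 147 146 145 143 143 123 126 140  71  71  71  83  85
   81]
 [145 214 129 116 146 146 144 144 145 144 138 118 144  72  72  72  83  83
   80]
 [ 92 216 115 137 146 145 141 145 143 142 137 118 143  71  72  78  83  84
   76]
 [143 216 113 132 146 144 141 143 143 139 129 110 132  71  71  77  84  83
   83]
 [146 180 127 118 146 143 143 141 145 139 105  54  60  65  71  84  83  82
   75]
 [146 135 140 112 124 144 143 146 127 112 136 126  54  58  61  71  83 108
   75]
 [144  73 145 141 119 112 112 112 126 144 118  71  60  54  57  62  64  84
   75]
 [143  71  72 100 146 145 144 146 135  73  72  71  72  56  54  59  63  69
   77]
 [143  69  71  70  72  73  72  70  70  71  72  71  72  66  55  55  60  70
   76]
 [ 90  71  70  70  70  71  71  70  69  70  71  70  69  70  76  54  57  73
   78]
 [ 71  71  71  70  71  70  71  72  70  70  70  70  70  76  83  66  55  75
   76]]
```

servo_tool --moves '[[[1,0.001,0.005,0.003,0],[1,0.001,0.009,0.005,0],[1,0.001,0.009,0.005,0],[1,0.001,0.009,0.005,0]]]'

```text
time_s: 34.77
eef_pos: [0.4736, 0.0317, 0.0572]
ee_rot: [-179.9, 0.0, 93.4]
wrist_force: [-3.2, -0.5, 5.8]
finger_gap: 0.0132
gripper_force: 25.0
```

servo_tool --moves '[[[0.4,0,0,0,0],[0.4,0,0,0,0],[0.4,0,0,0,0],[0.4,0,0,0,0]]]'

```text
time_s: 35.1
eef_pos: [0.4752, 0.0318, 0.0568]
ee_rot: [180.0, 0.0, 93.4]
wrist_force: [0.4, -0.4, 0.1]
finger_gap: 0.028
gripper_force: 0.0
```

Run:
```python
from h import *
import pickle
np.set_printoptions(precision=4,suppress=True)
s=state();print(s['eef_pos'],s['ee_rot'],s['finger_gap'],s['wrist_force'])
im=camera('wrist');c=get_calibration('wrist')
for st,p in reds(im): print(st,p,onz(c,p,.0385))
n=(.5812,.0315,.0455);print('tip',proj(c,n),'foot',proj(c,(n[0],n[1],.0385)))
plan([(.4738,.031,.20,93.4,5),(.41,-.06,.21,93.4,5)],g=.4)
```

```text
[0.4752 0.0318 0.0568] [179.9513   0.0052  93.377 ] 0.02802701427583464 [ 0.4477 -0.4471  0.1437]
[400, 223, 20, 18, 107] (np.float64(409.5), np.float64(231.5)) [0.5793 0.0317 0.0385]
tip [417.0783 236.2951] foot [412.1018 231.8793]
[[0.4, -0.001, -0.001, -0.143, -0.0], [0.4, -0.001, -0.003, -0.286, -0.0], [0.4, -0.002, -0.004, -0.43, -0.0], [0.4, -0.003, -0.005, -0.573, -0.0], [0.4, -0.003, -0.006, -0.716, -0.0]]
-- at [ 0.474  0.031  0.2   93.4  ]
[[0.4, -0.087, -0.069, -0.01, -0.0], [0.4, -0.174, -0.138, -0.02, -0.0], [0.4, -0.261, -0.207, -0.03, -0.0], [0.4, -0.348, -0.276, -0.04, -0.0], [0.4, -0.435, -0.345, -0.05, -0.0]]
-- at [ 0.41 -0.06  0.21 93.4 ]
```

servo_tool --moves '[[[0.4,0,0,-0.15,0],[0.4,0,0,-0.3,0],[0.4,0,0,-0.45,0],[0.4,0,0,-0.6,0],[0.4,0,0,-0.72,0]]]'

```text
time_s: 35.57
eef_pos: [0.4754, 0.0318, 0.2031]
ee_rot: [179.9, 0.0, 93.4]
wrist_force: [0.1, -0.8, 0.0]
finger_gap: 0.028
gripper_force: 0.0
```

servo_tool --moves '[[[1,-0.2,0,0,0],[1,-0.4,0,0,0],[1,-0.6,0,0,0],[1,-0.8,0,0,0],[1,-1,0,0,0]]]'

```text
time_s: 35.98
eef_pos: [0.4865, -0.1696, 0.201]
ee_rot: [180.0, 0.0, 93.4]
wrist_force: [-0.2, 0.4, 0.9]
finger_gap: 0.0009
gripper_force: 0.0
```

servo_tool --moves '[[[1,-0.2,0,0,0],[1,-0.4,0,0,0],[1,-0.45,0,0,0],[1,-0.45,0,0,0],[1,-0.45,0,0,0]]]'

```text
time_s: 36.4
eef_pos: [0.4915, -0.2574, 0.2003]
ee_rot: [-180.0, -0.1, 93.3]
wrist_force: [-0.6, -0.2, -0.7]
finger_gap: 0.0004
gripper_force: 0.0
```

Run:
```python
from h import *
import pickle
s=state();print(s['eef_pos'],s['ee_rot'])
im=camera('wrist');pickle.dump((im,get_calibration('wrist')),open('d0.pkl','wb'))
```

```text
[ 0.49145625 -0.25735006  0.20033576] [-1.79957496e+02 -9.85978194e-02  9.33029991e+01]
```

servo_tool --moves '[[[1,-0.15,0,0,0],[1,-0.3,0,0,0],[1,-0.45,0,0,0],[1,-0.5,0,0,0],[1,-0.5,0,0,0]]]'

```text
time_s: 36.87
eef_pos: [0.4981, -0.3578, 0.2006]
ee_rot: [180.0, -0.0, 93.4]
wrist_force: [0.7, 0.9, 0.8]
finger_gap: 0.0004
gripper_force: 0.0
```

Run:
```python
from h import *
import pickle
np.set_printoptions(precision=1,suppress=True)
s=state();print(s['eef_pos'],s['ee_rot'])
im=camera('wrist');c1=get_calibration('wrist');pickle.dump((im,c1),open('d1.pkl','wb'))
i0,c0=pickle.load(open('d0.pkl','rb'));out=[]
for I,c in((i0,c0),(im,c1)):
    u,v=map(int,proj(c,(.491,-.243,.035)));print(u,v)
    u0=max(0,min(512-130,u-65));v0=max(0,min(384-160,v-80));print('crop',u0,v0)
    out.append(cv2.resize(I[v0:v0+160,u0:u0+130],(390,480),interpolation=cv2.INTER_CUBIC))
save('w12',np.hstack(out),1)
```

```text
[ 0.5 -0.4  0.2] [180.   -0.   93.4]
256 160
crop 191 80
256 63
crop 191 0
```

View pics/w12.png

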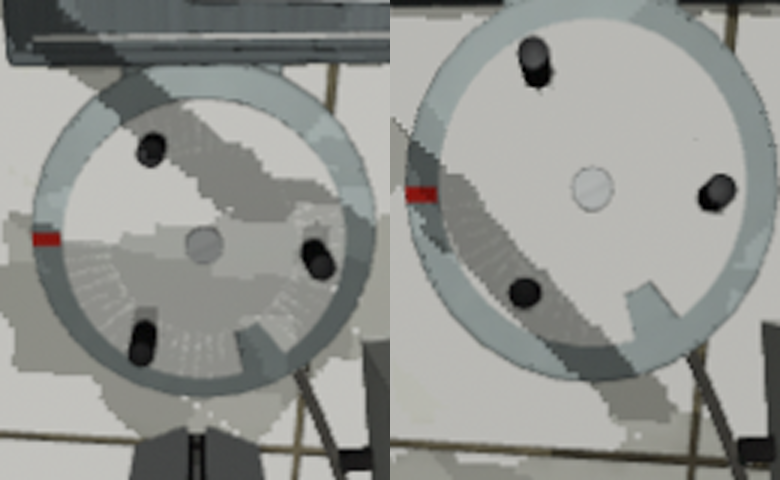

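Run:
```python
from h import *
import pickle
np.set_printoptions(precision=4,suppress=True)
c0=pickle.load(open('d0.pkl','rb'))[1];c1=pickle.load(open('d1.pkl','rb'))[1]
A=lambda x,y:(191+x/3,80+y/3);B=lambda x,y:(191+(x-390)/3,y/3)
D={}
for n,a,b in [('C',(204,245),(592,189)),('mark',(47,240),(421,195)),('notch',(262,350),(655,305)),('topL',(151,152),(533,52)),('topR',(321,265),(722,187)),('topB',(141,352),(525,292))]:
    X,e=tri([(c0,A(*a)),(c1,B(*b))]);D[n]=X;print(n,X,e)
C=D['C']
for n in D:
    if n!='C':d=D[n]-C;print(n,np.degrees(np.arctan2(d[1],d[0])),1000*np.hypot(d[0],d[1]))
```

```text
C [ 0.493  -0.2429  0.0436] [np.float64(0.3), np.float64(0.3)]
mark [ 0.4345 -0.2472  0.0308] [np.float64(0.4), np.float64(0.4)]
notch [ 0.5162 -0.2786  0.0522] [np.float64(0.3), np.float64(0.3)]
topL [ 0.4732 -0.2081  0.0684] [np.float64(0.4), np.float64(0.4)]
topR [ 0.5324 -0.2422  0.0688] [np.float64(0.0), np.float64(0.0)]
topB [ 0.4734 -0.2768  0.0676] [np.float64(0.0), np.float64(0.0)]
mark -175.83283875893898 58.6674801327957
notch -56.94463113681558 42.54520634918887
topL 119.60321996281448 39.99877736952482
topR 1.1005598226932292 39.361083895981885
topB -120.07209186824421 39.19784556555666
```

Run:
```python
from h import *
plan([(.473,-.2769,.15,93.4,5),(.473,-.2769,.046,93.4,5)],g=.3)
print('arc')
W=[]
for k in range(1,26):
    a=np.deg2rad(-120.2-116.4*k/25); W.append((.493+.04*np.cos(a),-.2424+.04*np.sin(a)))
a0=np.deg2rad(93.4);p=np.array([.473,-.2770])
for i in range(0,25,5):
    rows=[]
    for w in W[i:i+5]:
        e=np.array(w)-p;rows.append([1,round(float(np.cos(a0)*e[0]+np.sin(a0)*e[1])/.2,3),round(float(np.sin(a0)*e[0]-np.cos(a0)*e[1])/.2,3),0,0])
    print(rows);p=np.array(W[i+4])
```

```text
[[0.3, 0.08, -0.02, 0.051, 0.0], [0.3, 0.161, -0.04, 0.101, 0.0], [0.3, 0.241, -0.06, 0.152, 0.0], [0.3, 0.322, -0.08, 0.203, 0.0], [0.3, 0.402, -0.1, 0.253, 0.0]]
-- at [ 0.473 -0.277  0.15  93.4  ]
[[0.3, 0.0, 0.0, 0.104, -0.0], [0.3, 0.0, 0.0, 0.208, -0.0], [0.3, 0.0, 0.0, 0.312, -0.0], [0.3, 0.0, 0.0, 0.416, -0.0], [0.3, 0.0, 0.0, 0.52, -0.0]]
-- at [ 4.73e-01 -2.77e-01  4.60e-02  9.34e+01]
arc
[[1, 0.01, -0.014, 0, 0], [1, 0.02, -0.026, 0, 0], [1, 0.032, -0.038, 0, 0], [1, 0.044, -0.048, 0, 0], [1, 0.057, -0.057, 0, 0]]
[[1, 0.014, -0.008, 0, 0], [1, 0.029, -0.015, 0, 0], [1, 0.044, -0.021, 0, 0], [1, 0.059, -0.026, 0, 0], [1, 0.075, -0.03, 0, 0]]
[[1, 0.016, -0.002, 0, 0], [1, 0.032, -0.003, 0, 0], [1, 0.049, -0.002, 0, 0], [1, 0.065, -0.001, 0, 0], [1, 0.081, 0.003, 0, 0]]
[[1, 0.016, 0.004, 0, 0], [1, 0.031, 0.01, 0, 0], [1, 0.046, 0.017, 0, 0], [1, 0.06, 0.025, 0, 0], [1, 0.073, 0.034, 0, 0]]
[[1, 0.013, 0.01, 0, 0], [1, 0.024, 0.021, 0, 0], [1, 0.035, 0.034, 0, 0], [1, 0.045, 0.047, 0, 0], [1, 0.054, 0.06, 0, 0]]
```

servo_tool --moves '[[[1,0.15,0.007,0,0],[1,0.3,0.014,0,0],[1,0.45,0.02,0,0],[1,0.6,0.028,0,0],[1,0.6,0.028,0,0]]]'

```text
time_s: 37.33
eef_pos: [0.4947, -0.2291, 0.2014]
ee_rot: [-180.0, -0.3, 93.7]
wrist_force: [-0.4, -0.3, 0.0]
finger_gap: 0.0005
gripper_force: 0.0
```

servo_tool --moves '[[[1,0.15,0.007,0.1,0],[1,0.3,0.014,0.2,0],[1,0.45,0.02,0.35,0],[1,0.546,0.025,0.48,0],[1,0.546,0.025,0.48,0]]]'

```text
time_s: 37.75
eef_pos: [0.4891, -0.1212, 0.1007]
ee_rot: [-179.4, -0.4, 93.6]
wrist_force: [-1.9, -0.5, -0.1]
finger_gap: 0.0
gripper_force: 0.0
```

Run:
```python
from h import *
np.set_printoptions(precision=4,suppress=True)
s=state();print(s['eef_pos'],s['ee_rot'])
im=camera('wrist');c=get_calibration('wrist')
for st,p in reds(im): print(st,p,onz(c,p,.0385))
for n in [(.5938,-.125,.0455),(.5812,.0315,.0455)]:
    t=proj(c,n);print('tip',t,'foot',proj(c,(n[0],n[1],.0385)))
u,v=map(int,proj(c,(.5938,-.125,.0455)));print(im[v-14:v+15,u-20:u+17].max(2)[::2,::2])
```

```text
[ 0.4891 -0.1212  0.1007] [-179.4225   -0.4048   93.6498]
[396, 0, 19, 14, 68] (np.float64(405.0), np.float64(6.5)) [0.5843 0.0242 0.0385]
[377, 208, 17, 15, 61] (np.float64(385.0), np.float64(215.0)) [ 0.5977 -0.1294  0.0385]
tip [384.6003 212.7883] foot [381.3309 209.7392]
tip [407.1365  -8.8415] foot [402.528   -5.6717]
[[147 170 153 152 158 160 128 127 128 127 127 125 128 126 127 127  76  76
   76]
 [147 166 161 160 160 138 127 128 128 127 126 126 127 127 127 128  76  77
   76]
 [174 166 160 159 159 137 126 127 127 126 127 127 127 127 127 128  75  77
   77]
 [176 161 159 159 159 137 127 127 127 127 127 128 128 126 127 118  75  78
   76]
 [176 172 163 159 159 126 127 127 131 136 143 144 142 133 127 116  76  77
   77]
 [175 175 160 159 159 127 128 129 143 126 118 115 119 132 143  95  76  79
   77]
 [175 176 160 160 146 129 128 140 115 137 141 143 138 116 131 100  75  76
   77]
 [174 168 160 161 140 129 142 122 138 146 146 146 145 142 114  77  76  78
   77]
 [173 164 160 161 140 131 146 114 145 145 142 145 144 144 115  77  77  77
   78]
 [173 165 161 160 132 125 131 115 146 144 143 143  93 109 113  75  77  77
   79]
 [175 160 160 161 130 128 145 117 142 145 142 143 106  56  73  75  77  76
   79]
 [176 160 161 161 161 129 140 135 115 137 141 134 118  57  62  75  78  77
   79]
 [176 160 161 161 161 128 130 143 141 128 119 126 140 133  58  76  78  77
   79]
 [167 161 161 160 139 129 128 128 133 136 139 136 132 129  90  76  78  78
   78]
 [167 161 161 161 139 128 129 129 129 129 130 130 130 129  80  77  78  76
   77]]
```

servo_tool --moves '[[[1,0.15,-0.006,-0.02,0],[1,0.3,-0.012,-0.02,0],[1,0.45,-0.02,0,0],[1,0.6,-0.03,0,0],[1,0.77,-0.03,0,0]]]'

```text
time_s: 38.22
eef_pos: [0.4807, 0.0254, 0.1068]
ee_rot: [179.8, 0.1, 93.3]
wrist_force: [-1.0, -0.5, -0.8]
finger_gap: 0.0005
gripper_force: 0.0
```

servo_tool --moves '[[[1,0,0,0,0],[1,0,0,0,0]]]'

```text
time_s: 38.38
eef_pos: [0.4809, 0.026, 0.1067]
ee_rot: [179.8, 0.1, 93.6]
wrist_force: [-0.1, -0.1, 0.3]
finger_gap: 0.0003
gripper_force: 0.0
```

Run:
```python
from h import *
np.set_printoptions(precision=4,suppress=True)
s=state();print(s['eef_pos'],s['ee_rot'],s['time_s'])
im=camera('wrist');c=get_calibration('wrist')
for st,p in reds(im): print(st,p,onz(c,p,.0385))
n=(.5812,.0315,.0455)
t=proj(c,n);print('tip',t,'foot',proj(c,(n[0],n[1],.0385)))
u,v=map(int,t);print(im[v-14:v+15,u-20:u+17].max(2)[::2,::2])
plan([(.474,-.12,.18,93.4,5),(.473,-.2769,.15,93.4,5),(.473,-.2769,.046,93.4,5)],g=.3)
```

```text
[0.4809 0.026  0.1067] [179.8018   0.0631  93.5747] 38.3833
[369, 194, 16, 15, 59] (np.float64(376.5), np.float64(201.0)) [0.5803 0.0295 0.0385]
tip [381.206  201.6028] foot [377.9716 198.823 ]
[[ 77  71  71  71  71  71  70  71  72  71  69  71  70  71  72  74  75  77
   83]
 [ 83  76  71  70  71  72  72  72  71  71  70  70  71  71  73  74  76  82
   84]
 [ 93  92  86  71  71  71  81 107 124 117  89  70  70  72  74  74  75  81
   84]
 [102  93  91  83  70 124 143 135 124 129 143 123  73  71  75  74  76  83
   84]
 [105  92  92  79 126 137 115 124 136 132 117 137 113  71  75  74  75  76
   79]
 [104  93  91 110 141 121 142 147 145 143 141 114 143  78  75  73  76  77
   74]
 [ 98  94  93 156 136 138 147 143 144 145 145 117 139  84  75  73  75  76
   74]
 [ 98  93  93 166 130 140 145 142 143 141 141 118 139  86  75  73  75  75
   76]
 [ 98  94  94 166 119 139 145 142 142 145 136  62  82  71  75  75  75  76
   81]
 [ 94  94  94 139 131 115 141 144 145 136 116  98  56  68  73  74  74  76
   85]
 [ 94  93  93  86 138 134 116 119 117 122 139 101  56  72  74  75  75  76
   89]
 [ 94  95  93  
[... 228 characters left out ...]
 [ 91  91  91  71  71  71  71  71  71  70  70  70  70  75  74  75  76  76
  153]]
[[0.3, -0.144, -0.016, -0.074, 0.0], [0.3, -0.288, -0.032, -0.147, 0.0], [0.3, -0.433, -0.047, -0.221, 0.001], [0.3, -0.577, -0.063, -0.294, 0.001], [0.3, -0.721, -0.079, -0.368, 0.001]]
-- at [ 0.474 -0.12   0.18  93.4  ]
[[0.3, -0.157, -0.01, 0.03, -0.0], [0.3, -0.313, -0.021, 0.06, -0.0], [0.3, -0.47, -0.031, 0.09, -0.0], [0.3, -0.626, -0.041, 0.12, -0.0], [0.3, -0.783, -0.052, 0.15, -0.0]]
-- at [ 0.473 -0.277  0.15  93.4  ]
[[0.3, 0.0, 0.0, 0.104, -0.0], [0.3, 0.0, 0.0, 0.208, -0.0], [0.3, 0.0, 0.0, 0.312, -0.0], [0.3, 0.0, 0.0, 0.416, -0.0], [0.3, 0.0, 0.0, 0.52, -0.0]]
-- at [ 0.473 -0.277  0.046 93.4  ]
```

Both needle points sit inside their rings (about 1 and 2.3 mm off centre). Now the dial.

servo_tool --moves '[[[0.3,-0.144,-0.016,-0.074,0],[0.3,-0.288,-0.032,-0.147,0],[0.3,-0.433,-0.047,-0.22,0],[0.3,-0.577,-0.063,-0.294,0.001],[0.3,-0.721,-0.079,-0.368,0.001]]]'

```text
time_s: 38.85
eef_pos: [0.4724, -0.123, 0.1802]
ee_rot: [179.9, 0.1, 93.2]
wrist_force: [0.4, -0.3, 0.5]
finger_gap: 0.0301
gripper_force: 0.0
```

servo_tool --moves '[[[0.3,-0.157,-0.01,0.03,0],[0.3,-0.313,-0.021,0.06,0],[0.3,-0.47,-0.031,0.09,0],[0.3,-0.626,-0.041,0.12,0],[0.3,-0.783,-0.052,0.15,0]]]'

```text
time_s: 39.27
eef_pos: [0.4704, -0.2805, 0.1492]
ee_rot: [179.9, 0.1, 93.2]
wrist_force: [0.1, -0.2, -0.4]
finger_gap: 0.0328
gripper_force: 0.0
```

servo_tool --moves '[[[0.3,0,0,0,0],[0.3,0,0,0,0]]]'

```text
time_s: 39.43
eef_pos: [0.4703, -0.2798, 0.1485]
ee_rot: [-180.0, 0.0, 93.0]
wrist_force: [-0.9, -0.1, 0.7]
finger_gap: 0.0329
gripper_force: 0.0
```

Run:
```python
from h import *
plan([(.473,-.2769,.046,93.4,5)],g=.3)
```

```text
[[0.3, 0.003, 0.003, 0.103, -0.001], [0.3, 0.006, 0.006, 0.205, -0.002], [0.3, 0.008, 0.009, 0.308, -0.003], [0.3, 0.011, 0.012, 0.41, -0.004], [0.3, 0.014, 0.014, 0.513, -0.004]]
-- at [ 4.73e-01 -2.77e-01  4.60e-02  9.34e+01]
```

servo_tool --moves '[[[0.3,0.003,0.003,0.1,0],[0.3,0.006,0.006,0.2,0],[0.3,0.009,0.009,0.3,0],[0.3,0.012,0.012,0.4,0],[0.3,0.014,0.014,0.51,0]]]'

```text
time_s: 39.85
eef_pos: [0.474, -0.2736, 0.0469]
ee_rot: [179.9, 0.1, 93.3]
wrist_force: [0.3, 0.4, -0.4]
finger_gap: 0.0329
gripper_force: 0.0
```

servo_tool --moves '[[[1,0,0,0,0],[1,0,0,0,0],[1,0,0,0,0],[1,0,0,0,0],[1,0,0,0,0]]]' --newtons 15

```text
time_s: 40.27
eef_pos: [0.4736, -0.2747, 0.0481]
ee_rot: [180.0, 0.2, 93.3]
wrist_force: [-3.2, -1.9, 3.5]
finger_gap: 0.0093
gripper_force: 15.0
```

servo_tool --moves '[[[1,0.01,-0.014,0,0],[1,0.02,-0.026,0,0],[1,0.032,-0.038,0,0],[1,0.044,-0.048,0,0],[1,0.057,-0.057,0,0]]]'

```text
time_s: 40.68
eef_pos: [0.4641, -0.2661, 0.0481]
ee_rot: [179.7, 0.4, 93.3]
wrist_force: [1.2, -5.7, 0.2]
finger_gap: 0.0095
gripper_force: 15.0
```

servo_tool --moves '[[[1,0.014,-0.008,0,0],[1,0.029,-0.015,0,0],[1,0.044,-0.021,0,0],[1,0.059,-0.026,0,0],[1,0.075,-0.03,0,0]]]'

```text
time_s: 41.1
eef_pos: [0.4556, -0.251, 0.048]
ee_rot: [179.9, 0.3, 93.3]
wrist_force: [-3.0, -6.4, 3.7]
finger_gap: 0.0097
gripper_force: 15.0
```

servo_tool --moves '[[[1,0.016,-0.002,0,0],[1,0.032,-0.003,0,0],[1,0.049,-0.002,0,0],[1,0.065,-0.001,0,0],[1,0.081,0.003,0,0]]]'

```text
time_s: 41.52
eef_pos: [0.4528, -0.233, 0.0478]
ee_rot: [-179.9, 0.1, 93.4]
wrist_force: [-7.0, -2.8, 8.6]
finger_gap: 0.0089
gripper_force: 14.5
```

servo_tool --moves '[[[1,0.016,0.004,0,0],[1,0.031,0.01,0,0],[1,0.046,0.017,0,0],[1,0.06,0.025,0,0],[1,0.073,0.034,0,0]]]'

```text
time_s: 41.93
eef_pos: [0.4574, -0.2151, 0.0466]
ee_rot: [-179.7, -0.2, 93.3]
wrist_force: [-0.3, 0.9, 0.1]
finger_gap: 0.0006
gripper_force: 0.0
```

servo_tool --moves '[[[1,0.013,0.01,0,0],[1,0.024,0.021,0,0],[1,0.035,0.034,0,0],[1,0.045,0.047,0,0],[1,0.054,0.06,0,0]]]'

```text
time_s: 42.35
eef_pos: [0.4724, -0.2054, 0.0465]
ee_rot: [180.0, 0.0, 93.3]
wrist_force: [0.6, 0.4, -1.1]
finger_gap: 0.0001
gripper_force: 0.0
```

servo_tool --moves '[[[1,0,0,0,0],[1,0,0,0,0],[1,0,0,0,0],[0.3,0,0,0,0],[0.3,0,0,0,0]]]'

```text
time_s: 42.77
eef_pos: [0.4716, -0.2057, 0.0464]
ee_rot: [-180.0, 0.0, 93.3]
wrist_force: [-0.2, 0.5, 0.4]
finger_gap: 0.0101
gripper_force: 0.0
```

servo_tool --moves '[[[0.3,0,0,-0.15,0],[0.3,0,0,-0.3,0],[0.3,0,0,-0.45,0],[0.3,0,0,-0.6,0],[0.3,0,0,-0.77,0]]]'

```text
time_s: 43.18
eef_pos: [0.4709, -0.2053, 0.2013]
ee_rot: [-179.9, -0.0, 93.3]
wrist_force: [0.0, -1.2, -0.7]
finger_gap: 0.0332
gripper_force: 0.0
```

servo_tool --moves '[[[0.3,-0.13,0.05,0,0],[0.3,-0.26,0.09,0,0],[0.3,-0.4,0.09,0,0],[0.3,-0.5,0.09,0,0],[0.3,-0.5,0.09,0,0]]]'

```text
time_s: 43.6
eef_pos: [0.4958, -0.3085, 0.2001]
ee_rot: [180.0, 0.1, 93.1]
wrist_force: [-0.6, 0.8, -0.0]
finger_gap: 0.0329
gripper_force: 0.0
```

```bash
cat >> h.py <<'E'
def dial():
    im=camera('wrist');c=get_calibration('wrist');C=np.array([.493,-.2424])
    u,v=map(int,proj(c,(*C,.05)));mk=np.zeros(im.shape[:2],bool)
    yy,xx=np.mgrid[:384,:512];mk=(np.hypot(xx-u,yy-v)<75)&(im.max(2)<75)
    n,l,st,ce=cv2.connectedComponentsWithStats(mk.astype(np.uint8),connectivity=8)
    for i in range(1,n):
        if st[i][4]>25:
            p=onz(c,ce[i],.058)[:2];d=p-C;print(st[i].tolist(),p.round(4),'ang',round(float(np.degrees(np.arctan2(d[1],d[0]))),1),'r',round(float(1000*np.hypot(*d)),1))
E
python3 - <<'E'
from h import *
s=state();print(s['eef_pos'],s['ee_rot']);dial()
E
```

```text
[ 0.49575902 -0.30849614  0.20006105] [1.79990910e+02 1.49537434e-01 9.31290913e+01]
[233, 43, 41, 2, 50] [ 0.4838 -0.1774] ang 98.1 r 65.6
[217, 47, 81, 5, 196] [ 0.4902 -0.1819] ang 92.7 r 60.6
[284, 84, 12, 10, 91] [ 0.5221 -0.2156] ang 42.7 r 39.6
[214, 93, 12, 10, 99] [ 0.4547 -0.2279] ang 159.3 r 40.9
[258, 147, 9, 12, 94] [ 0.4994 -0.28  ] ang -80.3 r 38.1
[313, 152, 6, 12, 46] [ 0.5539 -0.2816] ang -32.7 r 72.4
[288, 158, 11, 24, 100] [ 0.5322 -0.2961] ang -53.9 r 66.5
```

Run:
```python
from h import *
plan([(.5003,-.2817,.12,93.4,5),(.5003,-.2817,.046,93.4,5)],g=.45)
p=(.5003,-.2817);W=[]
for k in range(1,11):
    a=np.deg2rad(-79.5-37*k/10);W.append((.493+.04*np.cos(a),-.2424+.04*np.sin(a),.046,93.4,1))
a0=np.deg2rad(93.4)
for i in (0,5):
    rows=[]
    for w in W[i:i+5]:
        e=np.array(w[:2])-p;rows.append([1,round(float(np.cos(a0)*e[0]+np.sin(a0)*e[1])/.2,3),round(float(np.sin(a0)*e[0]-np.cos(a0)*e[1])/.2,3),0,0])
    print(rows);p=np.array(W[i+4][:2])
```

```text
[[0.45, 0.024, 0.006, 0.08, -0.001], [0.45, 0.048, 0.013, 0.16, -0.001], [0.45, 0.072, 0.019, 0.24, -0.002], [0.45, 0.096, 0.025, 0.32, -0.002], [0.45, 0.12, 0.032, 0.4, -0.003]]
-- at [ 0.5   -0.282  0.12  93.4  ]
[[0.45, 0.0, 0.0, 0.074, -0.0], [0.45, 0.0, 0.0, 0.148, -0.0], [0.45, 0.0, 0.0, 0.222, -0.0], [0.45, 0.0, 0.0, 0.296, -0.0], [0.45, 0.0, 0.0, 0.37, -0.0]]
-- at [ 5.00e-01 -2.82e-01  4.60e-02  9.34e+01]
[[1, -0.001, -0.013, 0, 0], [1, -0.002, -0.026, 0, 0], [1, -0.001, -0.039, 0, 0], [1, 0.0, -0.052, 0, 0], [1, 0.002, -0.064, 0, 0]]
[[1, 0.003, -0.013, 0, 0], [1, 0.007, -0.025, 0, 0], [1, 0.011, -0.037, 0, 0], [1, 0.017, -0.049, 0, 0], [1, 0.023, -0.06, 0, 0]]
```

servo_tool --moves '[[[0.45,0.024,0.006,0.08,0],[0.45,0.048,0.013,0.16,0],[0.45,0.072,0.019,0.24,0],[0.45,0.096,0.025,0.32,0],[0.45,0.12,0.032,0.4,0]]]'

```text
time_s: 44.07
eef_pos: [0.5, -0.2783, 0.1199]
ee_rot: [-180.0, -0.1, 93.3]
wrist_force: [0.3, -0.7, -0.9]
finger_gap: 0.026
gripper_force: 0.0
```

servo_tool --moves '[[[0.45,0,0,0.07,0],[0.45,0,0,0.15,0],[0.45,0,0,0.22,0],[0.45,0,0,0.3,0],[0.45,0,0,0.37,0]]]'

```text
time_s: 44.48
eef_pos: [0.4999, -0.2784, 0.0458]
ee_rot: [-180.0, -0.1, 93.3]
wrist_force: [0.5, -0.3, 0.0]
finger_gap: 0.0257
gripper_force: 0.0
```

servo_tool --moves '[[[1,0,0,0,0],[1,0,0,0,0],[1,0,0,0,0],[1,0,0,0,0],[1,0,0,0,0]]]' --newtons 20

```text
time_s: 44.9
eef_pos: [0.5007, -0.2797, 0.0472]
ee_rot: [180.0, -0.0, 93.3]
wrist_force: [-0.5, 2.2, -0.2]
finger_gap: 0.0096
gripper_force: 20.0
```

servo_tool --moves '[[[1,-0.001,-0.013,0,0],[1,-0.002,-0.026,0,0],[1,-0.001,-0.039,0,0],[1,0,-0.052,0,0],[1,0.002,-0.064,0,0]]]'

```text
time_s: 45.32
eef_pos: [0.4905, -0.2813, 0.0472]
ee_rot: [179.6, 0.1, 93.2]
wrist_force: [5.5, -0.4, -4.3]
finger_gap: 0.0096
gripper_force: 20.0
```

servo_tool --moves '[[[1,0.003,-0.013,0,0],[1,0.007,-0.025,0,0],[1,0.011,-0.037,0,0],[1,0.017,-0.049,0,0],[1,0.023,-0.06,0,0]]]'

```text
time_s: 45.73
eef_pos: [0.4786, -0.2799, 0.0473]
ee_rot: [179.6, 0.4, 93.3]
wrist_force: [5.1, -5.4, -6.2]
finger_gap: 0.0094
gripper_force: 20.0
```

servo_tool --moves '[[[1,0,0,0,0],[1,0,0,0,0],[0.45,0,0,0,0],[0.45,0,0,0,0],[0.45,0,0,0,0]]]'

```text
time_s: 46.15
eef_pos: [0.475, -0.2765, 0.0468]
ee_rot: [-180.0, 0.0, 93.3]
wrist_force: [0.1, 0.3, -0.5]
finger_gap: 0.0244
gripper_force: 0.0
```

servo_tool --moves '[[[0.45,0,0,-0.15,0],[0.45,0,0,-0.3,0],[0.45,0,0,-0.45,0],[0.45,0,0,-0.6,0],[0.45,0,0,-0.77,0]]]'

```text
time_s: 46.57
eef_pos: [0.4744, -0.2758, 0.2015]
ee_rot: [-179.9, -0.1, 93.3]
wrist_force: [0.7, -0.0, -0.1]
finger_gap: 0.0259
gripper_force: 0.0
```

servo_tool --moves '[[[0.45,-0.13,0.1,0,0],[0.45,-0.15,0.1,0,0],[0.45,-0.15,0.1,0,0],[0.45,-0.15,0.1,0,0]]]'

```text
time_s: 46.9
eef_pos: [0.4961, -0.3046, 0.1996]
ee_rot: [-179.9, -0.1, 93.3]
wrist_force: [0.7, 0.5, -0.1]
finger_gap: 0.0262
gripper_force: 0.0
```

Run:
```python
from h import *
s=state();print(s['eef_pos'],s['ee_rot'],s['time_s']);dial()
im=camera('wrist');c=get_calibration('wrist')
for st,p in reds(im): q=onz(c,p,.031);print(st,q,np.degrees(np.arctan2(q[1]+.2424,q[0]-.493)))
# notch: sample brightness round r=46 on disc
for a in range(-200,-150,3):
    t=np.deg2rad(a);u,v=proj(c,(.493+.044*np.cos(t),-.2424+.044*np.sin(t),.040));print(a,im[int(round(v)),int(round(u))].tolist(),end=' ')
```

```text
[ 0.49608327 -0.30462466  0.19959533] [-1.79880114e+02 -1.09016248e-01  9.32716039e+01] 46.9
[236, 48, 37, 2, 46] [ 0.4838 -0.1798] ang 98.3 r 63.2
[213, 52, 91, 9, 237] [ 0.491  -0.1843] ang 91.9 r 58.1
[229, 79, 11, 10, 85] [ 0.4685 -0.2122] ang 129.1 r 38.9
[291, 111, 12, 10, 90] [ 0.5316 -0.2386] ang 5.6 r 38.8
[236, 147, 10, 13, 94] [ 0.4774 -0.28  ] ang -112.6 r 40.8
[313, 156, 5, 10, 31] [ 0.554  -0.2828] ang -33.5 r 73.1
[288, 162, 10, 22, 87] [ 0.5324 -0.2972] ang -54.3 r 67.5
[363, 0, 8, 7, 18] [ 0.59356192 -0.1281871   0.031     ] 48.636798554623354
[472, 93, 8, 12, 81] [ 0.72420832 -0.21073467  0.031     ] 7.798475436639545
[198, 115, 11, 5, 51] [ 0.43463861 -0.24771656  0.031     ] -174.79488502395193
-200 [129, 128, 125] -197 [157, 157, 152] -194 [190, 190, 186] -191 [190, 190, 186] -188 [191, 190, 186] -185 [190, 190, 186] -182 [190, 190, 186] -179 [154, 160, 157] -176 [140, 150, 148] -173 [140, 149, 149] -170 [139, 150, 149] -167 [140, 149, 148] -164 [139, 149, 147] -161 [157, 158, 154] -158 [191, 190, 186] -155 [190, 190, 186] -152 [191, 191, 186]
```

Run:
```python
from h import *
plan([(.4774,-.2795,.12,93.4,5),(.4774,-.2795,.046,93.4,5)],g=.45)
```

```text
[[0.45, 0.026, -0.017, 0.079, -0.0], [0.45, 0.051, -0.034, 0.159, -0.0], [0.45, 0.077, -0.051, 0.238, -0.001], [0.45, 0.103, -0.068, 0.318, -0.001], [0.45, 0.129, -0.085, 0.397, -0.001]]
-- at [ 0.477 -0.28   0.12  93.4  ]
[[0.45, 0.0, 0.0, 0.074, -0.0], [0.45, 0.0, 0.0, 0.148, -0.0], [0.45, 0.0, 0.0, 0.222, -0.0], [0.45, 0.0, 0.0, 0.296, -0.0], [0.45, 0.0, 0.0, 0.37, -0.0]]
-- at [ 4.77e-01 -2.80e-01  4.60e-02  9.34e+01]
```

servo_tool --moves '[[[0.45,0.026,-0.017,0.08,0],[0.45,0.051,-0.034,0.16,0],[0.45,0.077,-0.051,0.24,0],[0.45,0.103,-0.068,0.32,0],[0.45,0.129,-0.085,0.397,0]]]'

```text
time_s: 47.42
eef_pos: [0.4774, -0.2791, 0.1197]
ee_rot: [-179.9, -0.1, 93.3]
wrist_force: [-0.5, 0.6, -1.0]
finger_gap: 0.0262
gripper_force: 0.0
```

servo_tool --moves '[[[0.45,0,0,0.07,0],[0.45,0,0,0.15,0],[0.45,0,0,0.22,0],[0.45,0,0,0.3,0],[0.45,0,0,0.37,0]]]'

```text
time_s: 47.83
eef_pos: [0.4775, -0.2793, 0.0458]
ee_rot: [-179.9, -0.1, 93.3]
wrist_force: [0.7, 0.2, -0.3]
finger_gap: 0.0259
gripper_force: 0.0
```

servo_tool --moves '[[[1,0,0,0,0],[1,0,0,0,0],[1,0,0,0,0],[1,0,0,0,0],[1,0,0,0,0]]]' --newtons 20

```text
time_s: 48.25
eef_pos: [0.4783, -0.2804, 0.0474]
ee_rot: [-180.0, 0.0, 93.3]
wrist_force: [-0.3, 0.1, -2.4]
finger_gap: 0.0096
gripper_force: 20.0
```

servo_tool --moves '[[[1,0.003,-0.005,0,0],[1,0.005,-0.01,0,0],[1,0.007,-0.015,0,0],[1,0.01,-0.02,0,0],[1,0.01,-0.02,0,0]]]'

```text
time_s: 48.67
eef_pos: [0.4762, -0.2795, 0.0475]
ee_rot: [179.8, 0.1, 93.2]
wrist_force: [4.6, -0.7, -6.8]
finger_gap: 0.0092
gripper_force: 20.0
```

servo_tool --moves '[[[1,0.002,-0.004,0,0],[1,0.003,-0.007,0,0],[1,0.003,-0.007,0,0]]]'

```text
time_s: 48.92
eef_pos: [0.4752, -0.2791, 0.0475]
ee_rot: [179.8, 0.1, 93.2]
wrist_force: [5.7, -0.9, -7.0]
finger_gap: 0.0093
gripper_force: 20.0
```

servo_tool --moves '[[[0.45,0,0,0,0],[0.45,0,0,0,0],[0.45,0,0,0,0],[0.45,0,0,0,0]]]'

```text
time_s: 49.25
eef_pos: [0.4725, -0.278, 0.0473]
ee_rot: [-180.0, -0.0, 93.3]
wrist_force: [0.5, 0.1, 0.2]
finger_gap: 0.0256
gripper_force: 0.0
```

servo_tool --moves '[[[0.45,0,0,-0.15,0],[0.45,0,0,-0.3,0],[0.45,0,0,-0.45,0],[0.45,0,0,-0.6,0],[0.45,0,0,-0.77,0]]]'

```text
time_s: 49.67
eef_pos: [0.472, -0.2776, 0.202]
ee_rot: [-179.9, -0.1, 93.3]
wrist_force: [1.1, 0.0, -0.4]
finger_gap: 0.0261
gripper_force: 0.0
```

servo_tool --moves '[[[0.45,-0.13,0.1,0,0],[0.45,-0.15,0.1,0,0],[0.45,-0.15,0.1,0,0],[0.45,-0.15,0.1,0,0]]]'

```text
time_s: 50.0
eef_pos: [0.4937, -0.3064, 0.2001]
ee_rot: [-179.9, -0.1, 93.3]
wrist_force: [0.3, -0.3, 0.3]
finger_gap: 0.026
gripper_force: 0.0
```

Run:
```python
from h import *
s=state();print(s['eef_pos'],s['ee_rot'],s['time_s']);dial()
im=camera('wrist');c=get_calibration('wrist')
for st,p in reds(im): q=onz(c,p,.031);print(st,q,np.degrees(np.arctan2(q[1]+.2424,q[0]-.493)))
for r in (.044,.048):
  print()
  for a in range(-200,-150,2):
    t=np.deg2rad(a);u,v=proj(c,(.493+r*np.cos(t),-.2424+r*np.sin(t),.040));print(a,int(im[int(round(v)),int(round(u))][0]),end=' ')
```

```text
[ 0.4937337  -0.30639576  0.20011973] [-1.79868393e+02 -1.16880503e-01  9.32682262e+01] 50.0
[242, 46, 25, 2, 34] [ 0.4824 -0.1799] ang 99.6 r 63.4
[268, 46, 23, 2, 32] [ 0.5052 -0.1785] ang 79.2 r 65.1
[215, 50, 91, 11, 236] [ 0.4922 -0.1846] ang 90.8 r 57.8
[235, 75, 10, 11, 83] [ 0.4711 -0.2104] ang 124.4 r 38.8
[294, 112, 12, 10, 93] [ 0.5319 -0.2416] ang 1.1 r 38.9
[235, 145, 10, 12, 91] [ 0.4745 -0.2788] ang -116.9 r 40.8
[315, 155, 5, 9, 30] [ 0.5537 -0.2826] ang -33.5 r 72.8
[290, 161, 10, 21, 88] [ 0.532  -0.2971] ang -54.5 r 67.2
[474, 92, 8, 11, 80] [ 0.724048   -0.21081346  0.031     ] 7.784641120244917
[200, 113, 11, 6, 61] [ 0.43434503 -0.24780519  0.031     ] -174.7349341507943

-200 125 -198 125 -196 124 -194 125 -192 169 -190 191 -188 191 -186 190 -184 153 -182 141 -180 140 -178 140 -176 140 -174 140 -172 140 -170 140 -168 129 -166 157 -164 185 -162 191 -160 190 -158 190 -156 191 -154 191 -152 191 
-200 125 -198 131 -196 125 -194 190 -192 191 -190 190 -188 191 -186 191 -184 160 -182 140 -180 140 -178 139 -176 139 -174 140 -172 139 -170 139 -168 109 -166 153 -164 185 -162 190 -160 190 -158 191 -156 190 -154 190 -152 191
```

servo_tool --moves '[[[0.45,0.2,-0.02,0,0],[0.45,0.4,-0.05,0.1,0],[0.45,0.6,-0.08,0.2,0],[0.45,0.8,-0.1,0.3,0],[0.45,0.98,-0.1,0.35,0]]]'

```text
time_s: 50.52
eef_pos: [0.461, -0.1156, 0.1309]
ee_rot: [-179.8, -0.1, 93.2]
wrist_force: [1.3, 0.3, 0.7]
finger_gap: 0.0261
gripper_force: 0.0
```

servo_tool --moves '[[[0.45,0,0,0,0],[0.45,0,0,0,0],[0.45,0,0,0,0]]]'

```text
time_s: 50.77
eef_pos: [0.4641, -0.1179, 0.133]
ee_rot: [180.0, 0.0, 93.4]
wrist_force: [0.5, -0.5, 1.1]
finger_gap: 0.0263
gripper_force: 0.0
```

Run:
```python
from h import *
np.set_printoptions(precision=4,suppress=True)
s=state();print(s['eef_pos'],s['ee_rot'],s['time_s'])
im=camera('wrist');c=get_calibration('wrist')
for st,p in reds(im): print(st,p,onz(c,p,.0385))
for n in [(.5938,-.125,.0455),(.5812,.0315,.0455)]:
    print('foot',proj(c,(n[0],n[1],.0385)),proj(c,n))
camera('top')
for o in ['panel_grey','panel_grey_grip']:
    print([(round(q['confidence'],2),np.round(q['rect'])) for q in search_frame('top',o)[:2]])
print(proj(get_calibration('top'),(.5,-.49,.02)))
```

```text
[ 0.4641 -0.1179  0.133 ] [179.9835   0.0478  93.3687] 50.7667
[407, 10, 17, 19, 86] (np.float64(415.0), np.float64(19.0)) [0.5805 0.0287 0.0385]
[389, 199, 15, 14, 51] (np.float64(396.0), np.float64(205.5)) [ 0.5939 -0.1263  0.0385]
[496, 276, 5, 10, 30] (np.float64(498.0), np.float64(280.5)) [ 0.713  -0.2     0.0385]
foot [396.1793 204.218 ] [399.4782 206.8288]
foot [416.5303  15.1247] [420.9898  12.9828]
[(0.61, array([400., 235.,  53.,  22.]))]
[(0.64, array([402., 236.,  49.,  23.])), (0.48, array([279., 234., 125.,  81.]))]
[400.6787 236.4827]
```

```bash
python3 -c "
from workcell import *
print(hand_in())"
```

```text
the job is handed in; nothing more can be done
None
```

I handed the job in, but no verdict came back. In the last checks the grey panel lay in the tray, the yellow and green rings were about 1 mm and 3 mm from their needle points, and the notch was within about 2° of the red mark; there was no blue panel in this start.

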